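# Load the ice screw tray and start the sharpener

### The job

First twist the sharpener's black knob clockwise right to its stop and let it go so that it springs fully home, which clears the last batch; then lay a spare ice screw from the rubber mat flat in every empty lane of the green tray, teeth towards the sharpener like the screws already there, which you leave alone. Once the tray is full, twist the knob to its stop and let it spring home again to start the new batch. Any spares left over go flat into the grey bin; do not disturb the other things on the bench.

Things in the scene. Friction and masses are not known exactly. Their poses are not given: they have to be found in the camera images.
- P1: steel ice screw, 160 long: tube 22 in diameter, hanger plate (44 wide, 22 high, 8 thick) centred 70 behind the origin, orange head behind it, teeth 80 ahead. Origin on the tube axis at mid-length, 11 above its support: grip here (bare tube 60 either side); +x to the teeth. Lies in lane 1 from the start; None at the start: absent, that lane is empty.
- P2: steel ice screw, 160 long: tube 22 in diameter, hanger plate (44 wide, 22 high, 8 thick) centred 70 behind the origin, orange head behind it, teeth 80 ahead. Origin on the tube axis at mid-length, 11 above its support: grip here (bare tube 60 either side); +x to the teeth. Lies in lane 2 from the start; None at the start: absent, that lane is empty.
- P3: steel ice screw, 160 long: tube 22 in diameter, hanger plate (44 wide, 22 high, 8 thick) centred 70 behind the origin, orange head behind it, teeth 80 ahead. Origin on the tube axis at mid-length, 11 above its support: grip here (bare tube 60 either side); +x to the teeth. Lies in lane 3 from the start; None at the start: absent, that lane is empty.
- P4: steel ice screw, 160 long: tube 22 in diameter, hanger plate (44 wide, 22 high, 8 thick) centred 70 behind the origin, orange head behind it, teeth 80 ahead. Origin on the tube axis at mid-length, 11 above its support: grip here (bare tube 60 either side); +x to the teeth. Lies in lane 4 from the start; None at the start: absent, that lane is empty.
- P5: steel ice screw, 160 long: tube 22 in diameter, hanger plate (44 wide, 22 high, 8 thick) centred 70 behind the origin, orange head behind it, teeth 80 ahead. Origin on the tube axis at mid-length, 11 above its support: grip here (bare tube 60 either side); +x to the teeth. Lies in lane 5 from the start; None at the start: absent, that lane is empty.
- S1: spare steel ice screw, 160 long: tube 22 in diameter, hanger plate (44 wide, 22 high, 8 thick) centred 70 behind the origin, orange head behind it, teeth 80 ahead. Origin on the tube axis at mid-length, 11 above its support: grip here (bare tube 60 either side); +x to the teeth. Starts on the mat, teeth roughly to +y; None at the start: absent.
- S2: spare steel ice screw, 160 long: tube 22 in diameter, hanger plate (44 wide, 22 high, 8 thick) centred 70 behind the origin, orange head behind it, teeth 80 ahead. Origin on the tube axis at mid-length, 11 above its support: grip here (bare tube 60 either side); +x to the teeth. Starts on the mat, teeth roughly to +y; None at the start: absent.
- S3: spare steel ice screw, 160 long: tube 22 in diameter, hanger plate (44 wide, 22 high, 8 thick) centred 70 behind the origin, orange head behind it, teeth 80 ahead. Origin on the tube axis at mid-length, 11 above its support: grip here (bare tube 60 either side); +x to the teeth. Starts on the mat, teeth roughly to +y; None at the start: absent.
- S4: spare steel ice screw, 160 long: tube 22 in diameter, hanger plate (44 wide, 22 high, 8 thick) centred 70 behind the origin, orange head behind it, teeth 80 ahead. Origin on the tube axis at mid-length, 11 above its support: grip here (bare tube 60 either side); +x to the teeth. Starts on the mat, teeth roughly to +y; None at the start: absent.
- S5: spare steel ice screw, 160 long: tube 22 in diameter, hanger plate (44 wide, 22 high, 8 thick) centred 70 behind the origin, orange head behind it, teeth 80 ahead. Origin on the tube axis at mid-length, 11 above its support: grip here (bare tube 60 either side); +x to the teeth. Starts on the mat, teeth roughly to +y; None at the start: absent.
- tray: fixed green tray, 310 (x) by 200 (y), floor 8 above the bench; five lanes along its y (lane1 nearest the robot), 60 apart in x, 54 clear width, 188 long. Black ribs 6 thick, 20 above the floor, part the lanes only at 48 to 84 either side of mid-length, so the middle is open for fingers; end walls 14 high. An empty lane shows a yellow stripe. Origin centre of underside; +y to the sharpener.
- lane1 (a point): middle of lane 1, 11 above the tray's floor (19 above the bench); axes as the tray: y along the lane towards the sharpener. A well-laid screw has its origin here and its +x along this +y.
- lane2 (a point): middle of lane 2, 11 above the tray's floor (19 above the bench); axes as the tray: y along the lane towards the sharpener. A well-laid screw has its origin here and its +x along this +y.
- lane3 (a point): middle of lane 3, 11 above the tray's floor (19 above the bench); axes as the tray: y along the lane towards the sharpener. A well-laid screw has its origin here and its +x along this +y.
- lane4 (a point): middle of lane 4, 11 above the tray's floor (19 above the bench); axes as the tray: y along the lane towards the sharpener. A well-laid screw has its origin here and its +x along this +y.
- lane5 (a point): middle of lane 5, 11 above the tray's floor (19 above the bench); axes as the tray: y along the lane towards the sharpener. A well-laid screw has its origin here and its +x along this +y.
- knob_grip (a point): point on the knob's vertical axis, 93 above the bench, at a good height for gripping; axes as the sharpener (fixed green block, 160 (x) by 120 (y), 60 high, at the tray's +y end). The knob's black grip bar is 60 long, 16 thick, from 73 to 107 above the bench; the bar lies along this x axis at joint 0.
- knob (a joint): turn of the spring-return knob, rad: 0 at rest, grows clockwise seen from above, stop at 1.2; a spring (0.03 to 0.11 N m) brings it back to 0 when let go.
- mat: fixed black rubber mat, 310 (x) by 175 (y), 3 thick, on which the spares lie along its y axis, 64 apart. Origin at the centre of the underside.
- bin: fixed grey open bin, 200 (x) by 150 (y) outside, 30 high, walls 4, floor 4 thick. Room for two screws side by side along its x axis, 34 either side of its middle. Origin at the centre of the underside.
- mug: white ceramic mug, 80 across, 90 high; bystander, leave alone. Origin at the centre of the underside or near it.
- tin: round aluminium tin with twist cap, 76 across, 44 high; bystander, leave alone. Origin at the centre of the underside or near it.
- carabiner: silver carabiner lying flat, 100 long, 11 high; bystander, leave alone. Origin at the centre of the underside or near it.
- nut_tool: orange nut tool lying flat, 190 long, 6 high; bystander, leave alone. Origin at the centre of the underside or near it.

How it is judged:
On the way, in this order (a step that is already met when the one before it is completed fails the run):
1. the first twist reaches the knob's stop (beyond 1.12 rad) (value of joint knob above 1.12 rad), for 0.1 s.
2. after the first twist the knob is back home (below 0.08 rad) (value of joint knob below 0.08 rad), for 0.2 s.
3. every lane of the tray holds a screw, teeth towards the sharpener, at rest (((distance between P1 and lane1 below 0.02 m and angle between the x axis of P1 and the y axis of tray, either way round below 0.15 rad and x of knob_grip in the frame of P1 above 0.05 m) or ((distance between S1 and lane1 below 0.02 m and angle between the x axis of S1 and the y axis of tray, either way round below 0.15 rad and x of knob_grip in the frame of S1 above 0.05 m) and linear speed of S1 below 0.02 m/s) or ((distance between S2 and lane1 below 0.02 m and angle between the x axis of S2 and the y axis of tray, either way round below 0.15 rad and x of knob_grip in the frame of S2 above 0.05 m) and linear speed of S2 below 0.02 m/s) or ((distance between S3 and lane1 below 0.02 m and angle between the x axis of S3 and the y axis of tray, either way round below 0.15 rad and x of knob_grip in the frame of S3 above 0.05 m) and linear speed of S3 below 0.02 m/s) or ((distance between S4 and lane1 below 0.02 m and angle between the x axis of S4 and the y axis of tray, either way round below 0.15 rad and x of knob_grip in the frame of S4 above 0.05 m) and linear speed of S4 below 0.02 m/s) or ((distance between S5 and lane1 below 0.02 m and angle between the x axis of S5 and the y axis of tray, either way round below 0.15 rad and x of knob_grip in the frame of S5 above 0.05 m) and linear speed of S5 below 0.02 m/s)) and ((distance between P2 and lane2 below 0.02 m and angle between the x axis of P2 and the y axis of tray, either way round below 0.15 rad and x of knob_grip in the frame of P2 above 0.05 m) or ((distance between S1 and lane2 below 0.02 m and angle between the x axis of S1 and the y axis of tray, either way round below 0.15 rad and x of knob_grip in the frame of S1 above 0.05 m) and linear speed of S1 below 0.02 m/s) or ((distance between S2 and lane2 below 0.02 m and angle between the x axis of S2 and the y axis of tray, either way round below 0.15 rad and x of knob_grip in the frame of S2 above 0.05 m) and linear speed of S2 below 0.02 m/s) or ((distance between S3 and lane2 below 0.02 m and angle between the x axis of S3 and the y axis of tray, either way round below 0.15 rad and x of knob_grip in the frame of S3 above 0.05 m) and linear speed of S3 below 0.02 m/s) or ((distance between S4 and lane2 below 0.02 m and angle between the x axis of S4 and the y axis of tray, either way round below 0.15 rad and x of knob_grip in the frame of S4 above 0.05 m) and linear speed of S4 below 0.02 m/s) or ((distance between S5 and lane2 below 0.02 m and angle between the x axis of S5 and the y axis of tray, either way round below 0.15 rad and x of knob_grip in the frame of S5 above 0.05 m) and linear speed of S5 below 0.02 m/s)) and ((distance between P3 and lane3 below 0.02 m and angle between the x axis of P3 and the y axis of tray, either way round below 0.15 rad and x of knob_grip in the frame of P3 above 0.05 m) or ((distance between S1 and lane3 below 0.02 m and angle between the x axis of S1 and the y axis of tray, either way round below 0.15 rad and x of knob_grip in the frame of S1 above 0.05 m) and linear speed of S1 below 0.02 m/s) or ((distance between S2 and lane3 below 0.02 m and angle between the x axis of S2 and the y axis of tray, either way round below 0.15 rad and x of knob_grip in the frame of S2 above 0.05 m) and linear speed of S2 below 0.02 m/s) or ((distance between S3 and lane3 below 0.02 m and angle between the x axis of S3 and the y axis of tray, either way round below 0.15 rad and x of knob_grip in the frame of S3 above 0.05 m) and linear speed of S3 below 0.02 m/s) or ((distance between S4 and lane3 below 0.02 m and angle between the x axis of S4 and the y axis of tray, either way round below 0.15 rad and x of knob_grip in the frame of S4 above 0.05 m) and linear speed of S4 below 0.02 m/s) or ((distance between S5 and lane3 below 0.02 m and angle between the x axis of S5 and the y axis of tray, either way round below 0.15 rad and x of knob_grip in the frame of S5 above 0.05 m) and linear speed of S5 below 0.02 m/s)) and ((distance between P4 and lane4 below 0.02 m and angle between the x axis of P4 and the y axis of tray, either way round below 0.15 rad and x of knob_grip in the frame of P4 above 0.05 m) or ((distance between S1 and lane4 below 0.02 m and angle between the x axis of S1 and the y axis of tray, either way round below 0.15 rad and x of knob_grip in the frame of S1 above 0.05 m) and linear speed of S1 below 0.02 m/s) or ((distance between S2 and lane4 below 0.02 m and angle between the x axis of S2 and the y axis of tray, either way round below 0.15 rad and x of knob_grip in the frame of S2 above 0.05 m) and linear speed of S2 below 0.02 m/s) or ((distance between S3 and lane4 below 0.02 m and angle between the x axis of S3 and the y axis of tray, either way round below 0.15 rad and x of knob_grip in the frame of S3 above 0.05 m) and linear speed of S3 below 0.02 m/s) or ((distance between S4 and lane4 below 0.02 m and angle between the x axis of S4 and the y axis of tray, either way round below 0.15 rad and x of knob_grip in the frame of S4 above 0.05 m) and linear speed of S4 below 0.02 m/s) or ((distance between S5 and lane4 below 0.02 m and angle between the x axis of S5 and the y axis of tray, either way round below 0.15 rad and x of knob_grip in the frame of S5 above 0.05 m) and linear speed of S5 below 0.02 m/s)) and ((distance between P5 and lane5 below 0.02 m and angle between the x axis of P5 and the y axis of tray, either way round below 0.15 rad and x of knob_grip in the frame of P5 above 0.05 m) or ((distance between S1 and lane5 below 0.02 m and angle between the x axis of S1 and the y axis of tray, either way round below 0.15 rad and x of knob_grip in the frame of S1 above 0.05 m) and linear speed of S1 below 0.02 m/s) or ((distance between S2 and lane5 below 0.02 m and angle between the x axis of S2 and the y axis of tray, either way round below 0.15 rad and x of knob_grip in the frame of S2 above 0.05 m) and linear speed of S2 below 0.02 m/s) or ((distance between S3 and lane5 below 0.02 m and angle between the x axis of S3 and the y axis of tray, either way round below 0.15 rad and x of knob_grip in the frame of S3 above 0.05 m) and linear speed of S3 below 0.02 m/s) or ((distance between S4 and lane5 below 0.02 m and angle between the x axis of S4 and the y axis of tray, either way round below 0.15 rad and x of knob_grip in the frame of S4 above 0.05 m) and linear speed of S4 below 0.02 m/s) or ((distance between S5 and lane5 below 0.02 m and angle between the x axis of S5 and the y axis of tray, either way round below 0.15 rad and x of knob_grip in the frame of S5 above 0.05 m) and linear speed of S5 below 0.02 m/s))), for 0.2 s.
4. the second twist reaches the knob's stop (beyond 1.12 rad) (value of joint knob above 1.12 rad), for 0.1 s.
5. after the second twist the knob is back home (below 0.08 rad) (value of joint knob below 0.08 rad), for 0.2 s.
At the end, for the whole second after the job is handed in: Each lane holds a screw lying flat, within 20 mm of the lane's middle and 0.15 rad of its line, teeth to the sharpener; the screws first in the tray are still in their lanes; all other spares lie flat in the bin, at rest; the knob is home (below 0.08 rad) (all of step 3 and distance between P1 and lane1 below 0.02 m and angle between the x axis of each of P1, P2, P3, P4, P5 and the y axis of tray, either way round below 0.15 rad and x of knob_grip in the frame of P1 above 0.05 m and distance between P2 and lane2 below 0.02 m and x of knob_grip in the frame of P2 above 0.05 m and distance between P3 and lane3 below 0.02 m and x of knob_grip in the frame of P3 above 0.05 m and distance between P4 and lane4 below 0.02 m and x of knob_grip in the frame of P4 above 0.05 m and distance between P5 and lane5 below 0.02 m and x of knob_grip in the frame of P5 above 0.05 m and ((x of S1 in the frame of bin between -0.09 and 0.09 m and y of S1 in the frame of bin between -0.068 and 0.068 m and z of S1 in the frame of bin below 0.045 m and angle between S1's own x axis and vertical between 1.37 and 1.77 rad) or (distance between S1 and lane1 below 0.02 m and angle between the x axis of S1 and the y axis of tray, either way round below 0.15 rad and x of knob_grip in the frame of S1 above 0.05 m) or (distance between S1 and lane2 below 0.02 m and angle between the x axis of S1 and the y axis of tray, either way round below 0.15 rad and x of knob_grip in the frame of S1 above 0.05 m) or (distance between S1 and lane3 below 0.02 m and angle between the x axis of S1 and the y axis of tray, either way round below 0.15 rad and x of knob_grip in the frame of S1 above 0.05 m) or (distance between S1 and lane4 below 0.02 m and angle between the x axis of S1 and the y axis of tray, either way round below 0.15 rad and x of knob_grip in the frame of S1 above 0.05 m) or (distance between S1 and lane5 below 0.02 m and angle between the x axis of S1 and the y axis of tray, either way round below 0.15 rad and x of knob_grip in the frame of S1 above 0.05 m)) and ((x of S2 in the frame of bin between -0.09 and 0.09 m and y of S2 in the frame of bin between -0.068 and 0.068 m and z of S2 in the frame of bin below 0.045 m and angle between S2's own x axis and vertical between 1.37 and 1.77 rad) or (distance between S2 and lane1 below 0.02 m and angle between the x axis of S2 and the y axis of tray, either way round below 0.15 rad and x of knob_grip in the frame of S2 above 0.05 m) or (distance between S2 and lane2 below 0.02 m and angle between the x axis of S2 and the y axis of tray, either way round below 0.15 rad and x of knob_grip in the frame of S2 above 0.05 m) or (distance between S2 and lane3 below 0.02 m and angle between the x axis of S2 and the y axis of tray, either way round below 0.15 rad and x of knob_grip in the frame of S2 above 0.05 m) or (distance between S2 and lane4 below 0.02 m and angle between the x axis of S2 and the y axis of tray, either way round below 0.15 rad and x of knob_grip in the frame of S2 above 0.05 m) or (distance between S2 and lane5 below 0.02 m and angle between the x axis of S2 and the y axis of tray, either way round below 0.15 rad and x of knob_grip in the frame of S2 above 0.05 m)) and ((x of S3 in the frame of bin between -0.09 and 0.09 m and y of S3 in the frame of bin between -0.068 and 0.068 m and z of S3 in the frame of bin below 0.045 m and angle between S3's own x axis and vertical between 1.37 and 1.77 rad) or (distance between S3 and lane1 below 0.02 m and angle between the x axis of S3 and the y axis of tray, either way round below 0.15 rad and x of knob_grip in the frame of S3 above 0.05 m) or (distance between S3 and lane2 below 0.02 m and angle between the x axis of S3 and the y axis of tray, either way round below 0.15 rad and x of knob_grip in the frame of S3 above 0.05 m) or (distance between S3 and lane3 below 0.02 m and angle between the x axis of S3 and the y axis of tray, either way round below 0.15 rad and x of knob_grip in the frame of S3 above 0.05 m) or (distance between S3 and lane4 below 0.02 m and angle between the x axis of S3 and the y axis of tray, either way round below 0.15 rad and x of knob_grip in the frame of S3 above 0.05 m) or (distance between S3 and lane5 below 0.02 m and angle between the x axis of S3 and the y axis of tray, either way round below 0.15 rad and x of knob_grip in the frame of S3 above 0.05 m)) and ((x of S4 in the frame of bin between -0.09 and 0.09 m and y of S4 in the frame of bin between -0.068 and 0.068 m and z of S4 in the frame of bin below 0.045 m and angle between S4's own x axis and vertical between 1.37 and 1.77 rad) or (distance between S4 and lane1 below 0.02 m and angle between the x axis of S4 and the y axis of tray, either way round below 0.15 rad and x of knob_grip in the frame of S4 above 0.05 m) or (distance between S4 and lane2 below 0.02 m and angle between the x axis of S4 and the y axis of tray, either way round below 0.15 rad and x of knob_grip in the frame of S4 above 0.05 m) or (distance between S4 and lane3 below 0.02 m and angle between the x axis of S4 and the y axis of tray, either way round below 0.15 rad and x of knob_grip in the frame of S4 above 0.05 m) or (distance between S4 and lane4 below 0.02 m and angle between the x axis of S4 and the y axis of tray, either way round below 0.15 rad and x of knob_grip in the frame of S4 above 0.05 m) or (distance between S4 and lane5 below 0.02 m and angle between the x axis of S4 and the y axis of tray, either way round below 0.15 rad and x of knob_grip in the frame of S4 above 0.05 m)) and ((x of S5 in the frame of bin between -0.09 and 0.09 m and y of S5 in the frame of bin between -0.068 and 0.068 m and z of S5 in the frame of bin below 0.045 m and angle between S5's own x axis and vertical between 1.37 and 1.77 rad) or (distance between S5 and lane1 below 0.02 m and angle between the x axis of S5 and the y axis of tray, either way round below 0.15 rad and x of knob_grip in the frame of S5 above 0.05 m) or (distance between S5 and lane2 below 0.02 m and angle between the x axis of S5 and the y axis of tray, either way round below 0.15 rad and x of knob_grip in the frame of S5 above 0.05 m) or (distance between S5 and lane3 below 0.02 m and angle between the x axis of S5 and the y axis of tray, either way round below 0.15 rad and x of knob_grip in the frame of S5 above 0.05 m) or (distance between S5 and lane4 below 0.02 m and angle between the x axis of S5 and the y axis of tray, either way round below 0.15 rad and x of knob_grip in the frame of S5 above 0.05 m) or (distance between S5 and lane5 below 0.02 m and angle between the x axis of S5 and the y axis of tray, either way round below 0.15 rad and x of knob_grip in the frame of S5 above 0.05 m)) and linear speed of each of S1, S2, S3, S4, S5 below 0.02 m/s and value of joint knob below 0.08 rad); the robot touches nothing.
It fails at once if a bystander is shoved more than 40 mm or the mug tipped over (distance of any of mug, tin, carabiner, nut_tool from where it was at the start of the episode above 0.04 m or angle between mug's own z axis and vertical above 0.6 rad).
Of P1, P2, P3, P4, P5 only 1 to 2 are there at a start; the rules pass over those that are not, and their reading is None.
Of S1, S2, S3, S4, S5 only 4 to 5 are there at a start; the rules pass over those that are not, and their reading is None.
At some moment in a run one of S1, S2, S3, S4, S5 may be knocked a few centimetres aside while the robot is not near it.
Once in a run the grip may slacken for a moment while it holds something.
It also fails if it takes over 208 s, if anything falls off the work surface, if the arm or the gripper's body presses on something with over 40 N, if the wrist force passes 120 N, or if a joint passes its speed limit or range.

### The arm

A 6-joint arm with a two-finger parallel gripper is mounted at the origin on the work surface. World frame = base frame: x ahead of the robot, y to its left, z up, the work surface at z = 0. Lengths are in m, angles in rad, forces in N, time in s.
With the tool pointing down it reaches from about 0.25 to 0.775 m from the base axis. Payload 4 kg.
Tool frame: the origin (TCP) lies at the very end of the fingers, on their centre line; the grasp point (between the pads) lies 19 mm behind it (ctrl.grip_depth is the distance from the TCP to the grasp point, in m); z points along the fingers, y is the line along which they close (so a half turn about z gives the same grasp; the last joint's range is limited). The gripper opens to 85 mm and grips with 20 to 120 N. Pads are 22 mm wide; open, the fingers measure 114 mm over their backs; the gripper's body (76 mm by 85 mm) begins 54 mm behind the grasp point. The pads swing forward as they close: fully open they stand 13 mm farther back than shut.
Start: joints at [-1.344, 0.087, 1.371, -0, 1.684, -0.103], TCP at [0.178, -0.52, 0.205] pointing down, gripper open.
Joint ranges: [-3.1, 3.1], [-0.76, 2.03], [0.27, 2.55], [-1.08, 4.22], [0.17, 2.65], [-2.57, 2.57]. Speed limits (rad/s): [2.79, 2.79, 3.14, 3.14, 3.14, 3.14].

### API

Orientations are given as [roll, pitch, yaw] about the fixed x, y, z axes, in that order (R = Rz(yaw) Ry(pitch) Rx(roll)).
In Python, from rig import monitor, snapshot, workorder, ctrl gives the robot as it stands.
- The arm moves only by the shell command python3 -m crank 'ROWS'. ROWS is JSON, a list that holds one entry, the list of rows, each a list of 7 numbers: the shift along the world's x, y, z each as a share of 0.025 m, from -1 to 1, then the turn, a rotation vector about the world's x, y, z each as a share of 0.15 rad, from -1 to 1, then the closure, from 0 (fully open) to 1 (shut). In form: [[[tx, ty, tz, ax, ay, az, fingers], ...]]. A call has exactly 8 rows; each row shifts and turns the commanded pose from where the row before left it; what a row does not reach is not made up. A row lasts 1/10 s, in which the tool goes at most 50 mm and 8.59 degrees, less where a joint would pass 70% of its speed; a pose out of reach is approached as far as the arm can. A call with a number of a shift or a turn outside -1 to 1 is refused whole. A call with a gripper value outside its range is refused whole. The fingers move at their own pace and stop on an object; the grip force is fixed at half the most. Time passes only in rows, so rows that do not move let the fingers close, or fill a call up. It gives the time, the measured TCP pose, the force, the opening and the grip force at its end, in the units of the state.
- monitor.sense(): the state, without advancing time (a new reading comes with each control period).
- snapshot(name): name is "side" or "top" or "wrist"; returns a dict with "pixels" (400x640x3 uint8, red, green, blue), "fx", "fy", "cx", "cy" (pixels), "k1" (the pictures are not rectified: a ray, as slopes to the right and down, at radius r is drawn at 1 + k1 r^2 times it, then the intrinsics apply), "origin" and "rotation" of the camera in the world; the wrist camera has in their place "hand_eye" (4x4, takes a point from camera to tool coordinates, whose origin is the TCP and whose axes are the flange's). Camera axes: x right, y up, looking along -z (the intrinsics and any distortion apply to the point x, -y, -z); pixel columns grow to the right and rows downward; lengths in m; the calibration is good to about 2 mm. A picture is of the moment at which its call begins: read the wrist's pose just before it. There is no depth.
- workorder.finish_job(): hands the job in; it is judged then, once.
The state is a dict: "clock": time; "q": joint angles; "qd": joint speeds; "tau": joint torques, N m; "tool_pos": TCP position; "tcp_rot": TCP orientation; "contact_force": force on the tool from outside, world axes, zero at the start; "torque": the same for the moment, N m; "grip_width": finger opening in m; "grasp_force": force on a finger pad.
Only numpy, scipy, OpenCV 4.12 (cv2) and the standard library are available. Lean on these libraries where they do the work, as an engineer would, in place of code of your own. Each camera call takes 0.05 s, during which the arm holds its last target. There are 200 camera calls.

## Working session

There is one attempt and no reset: what is moved stays moved. The work goes in short steps, Python scripts to look and compute and a shell command to move; the robot and the scene stay as the last step left them, time stands still between calls to the robot, and variables do not carry over. Pictures are saved under pics/ and viewed, at most 14 in all, crops included, and the job is handed in when it is done.

```bash
ls; mkdir -p pics; python3 - <<'E'
from rig import monitor, snapshot, ctrl
import cv2,pickle
s=monitor.sense();print(s, ctrl.grip_depth)
for n in ("top","side"):
    d=snapshot(n);cv2.imwrite(f"pics/{n}0.png",d["pixels"][:,:,::-1]);print({k:v for k,v in d.items() if k!="pixels"})
E
```

```text
pics
{'clock': 0.0, 'q': array([-1.34409055e+00,  8.79523141e-02,  1.37231485e+00,  3.80919501e-06,
        1.68360840e+00, -1.03091617e-01]), 'qd': array([-0.0003954 , -0.00073492, -0.00046176, -0.00213013,  0.00133757,
       -0.00026227]), 'tau': array([-7.53879449e-04, -3.51871884e+01, -3.13271463e+01, -3.37301290e-04,
        1.07903426e-02, -1.41545561e-05]), 'tool_pos': array([ 0.17798847, -0.51979096,  0.20420994]), 'tcp_rot': array([-3.13932226e+00, -2.38697620e-04,  3.29797546e-01]), 'contact_force': array([-0.16124647,  0.54020218,  0.347067  ]), 'torque': array([ 0.05771054, -0.00025376,  0.01284517]), 'grasp_force': 0.0, 'grip_width': 0.08513944696832969} 0.0187
{'fx': 478.95621558499147, 'fy': 478.95621558499147, 'cx': 321.641482857369, 'cy': 205.81013006122944, 'k1': -0.10822392174344868, 'origin': array([0.37542332, 0.04014286, 1.40677029]), 'rotation': array([ 0.13231831,  0.01925635, -1.59954596])}
{'fx': 507.2705231448585, 'fy': 507.2705231448585, 'cx': 329.51339275220437, 'cy': 199.175714988606, 'k1': -0.14367069238072033, 'origin': array([0.42585079, 1.25819646, 0.92346421]), 'rotation': array([ 0.96713637, -0.02261863, -3.04768062])}
```

View pics/top0.png

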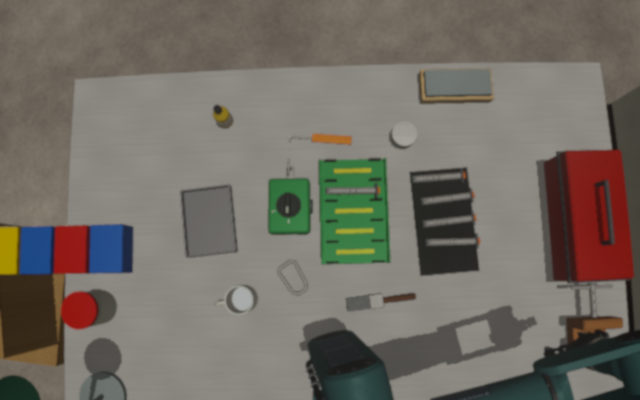

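View pics/side0.png

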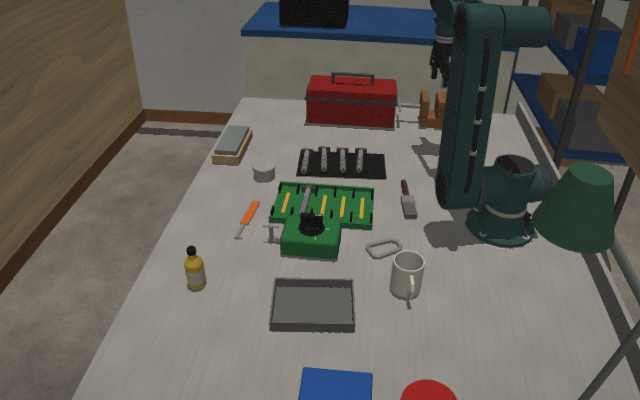

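The top picture (image up = +x, left = +y) shows the knob at (288,206), lane 4 filled (350,190), stripes in lanes 5, 3, 2 and 1 (y 170, 211, 231, 252), and four spares at about (445,178), (445,200), (445,221) and (450,242). The side picture shows the same layout. Next I'll enlarge both.

```bash
cat > h.py <<'E'
import numpy as np, cv2
from scipy.spatial.transform import Rotation as R
from rig import monitor, snapshot, ctrl
def shot(n,name=None):
    s=monitor.sense(); d=snapshot(n)
    if n=="wrist":
        T=np.eye(4);T[:3,:3]=R.from_euler('xyz',s['tcp_rot']).as_matrix();T[:3,3]=s['tool_pos']
        M=T@np.array(d['hand_eye']); d['M']=M
    else:
        M=np.eye(4);M[:3,:3]=R.from_euler('xyz',d['rotation']).as_matrix();M[:3,3]=d['origin'];d['M']=M
    if name: cv2.imwrite(f"pics/{name}.png",d["pixels"][:,:,::-1]); np.savez(f"pics/{name}.npz",**{k:d[k] for k in('fx','fy','cx','cy','k1','M')})
    return d
def load(name): return dict(np.load(f"pics/{name}.npz"))
def ray(d,uv):
    K=np.array([[d['fx'],0,d['cx']],[0,d['fy'],d['cy']],[0,0,1]],float)
    # distortion model x_d = x(1+k1 r^2)
    p=cv2.undistortPoints(np.array([[uv]],float),K,np.array([float(d['k1']),0,0,0,0.]))[0,0]
    v=d['M'][:3,:3]@np.array([p[0],-p[1],-1]); return d['M'][:3,3],v/np.linalg.norm(v)
def onz(d,uv,z):
    o,v=ray(d,uv); return o+v*(z-o[2])/v[2]
def proj(d,P):
    c=np.linalg.inv(d['M'])@np.append(P,1); x,y=c[0]/-c[2],-c[1]/-c[2]; f=1+d['k1']*(x*x+y*y)
    return np.array([d['cx']+d['fx']*x*f,d['cy']+d['fy']*y*f])
def tri(*obs):
    A=np.zeros((3,3));b=np.zeros(3)
    for d,uv in obs:
        o,v=ray(d,uv);Q=np.eye(3)-np.outer(v,v);A+=Q;b+=Q@o
    return np.linalg.solve(A,b)
def crop(name,x0,y0,w,h,s,out):
    im=cv2.imread(f"pics/{name}.png")[y0:y0+h,x0:x0+w]; cv2.imwrite(f"pics/{out}.png",cv2.resize(im,None,fx=s,fy=s,interpolation=cv2.INTER_CUBIC))
E
python3 - <<'E'
from h import *
t=shot("top","t1");s=shot("side","s1")
crop("t1",260,145,230,145,3.4,"t1c"); crop("s1",210,140,190,120,4.2,"s1c")
for n,uv,z in [("knob",(288,206),.107),("s1",(442,178),.014),("s4",(450,242),.014),("lane4",(350,190),.019),("tin",(404,134),.044),("mug",(241,300),.09),("handtool",(380,299),.01),("nut",(325,139),.005),("cara",(293,277),.01),("bin",(210,221),.03)]: print(n,onz(t,uv,z).round(3))
E
```

```text
knob [0.551 0.152 0.107]
s1 [ 0.633 -0.297  0.014]
s4 [ 0.443 -0.309  0.014]
lane4 [ 0.605 -0.023  0.019]
tin [ 0.763 -0.187  0.044]
mug [0.299 0.288 0.09 ]
handtool [ 0.286 -0.098  0.01 ]
nut [0.766 0.046 0.005]
cara [0.357 0.151 0.01 ]
bin [0.525 0.388 0.03 ]
```

View pics/t1c.png

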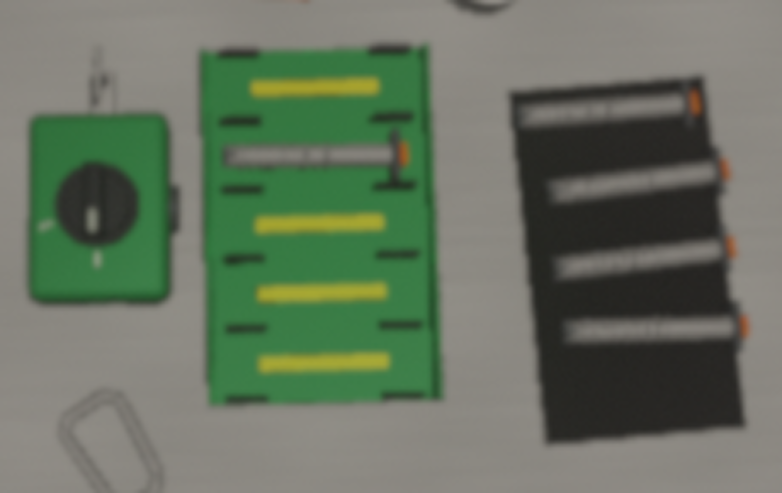

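View pics/s1c.png

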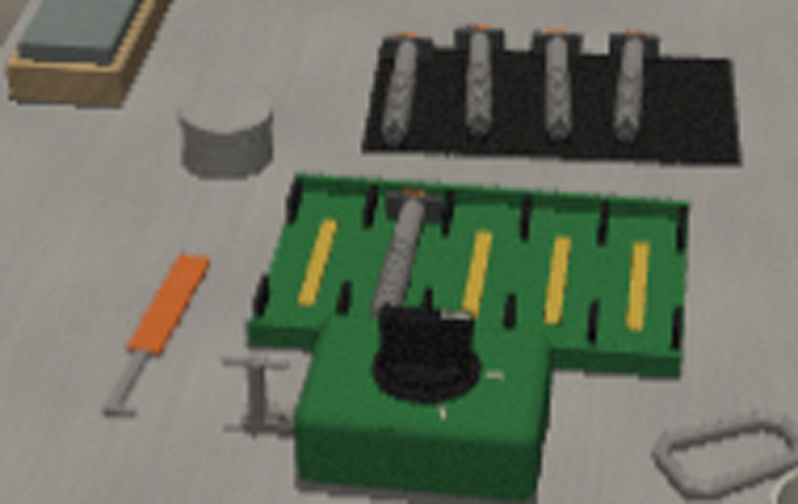

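The crops show the stripe centres and all four spares, with heads to -y. In t1c, teeth and head are at (520,115)-(698,102), (551,190)-(722,170), (557,266)-(728,247) and (568,330)-(742,326). The knob bar at (95,205) lies along x. Next I'll look with the wrist camera above the mat.

```bash
python3 -m crank '[[[0.8,0.65,0.4,0,0,0.5,0],[0.8,0.65,0.4,0,0,0.5,0],[0.8,0.65,0.4,0,0,0.5,0],[0.8,0.65,0.4,0,0,0.5,0],[0.8,0.65,0.4,0,0,0.5,0],[0.8,0.65,0.4,0,0,0.5,0],[0.8,0.65,0.4,0,0,0.5,0],[0.8,0.65,0.4,0,0,0.5,0]]]'
python3 -m crank '[[[0.8,0.65,0.4,0,0,0.5,0],[0.8,0.65,0.4,0,0,0.5,0],[0.8,0.65,0.4,0,0,0.5,0],[0.8,0.65,0.4,0,0,0.5,0],[0.8,0.65,0.4,0,0,0.5,0],[0.8,0.65,0.4,0,0,0.5,0],[0.8,0.65,0.4,0,0,0.5,0],[0,0,0,0,0,0.5,0]]]'
python3 - <<'E'
from h import *
print(monitor.sense()); d=shot("wrist","w1"); print(d['hand_eye'],d['fx'],d['k1']); print(onz(d,(320,200),.0))
E
```

```text
clock: 1.0
tool_pos: [0.3388, -0.3895, 0.2856]
tcp_rot: [-3.141, -0.0, 0.933]
contact_force: [0.4, 0.4, 0.2]
grip_width: 0.0855
grasp_force: 0.0
clock: 1.8
tool_pos: [0.4804, -0.2747, 0.3565]
tcp_rot: [3.139, 0.0, 1.537]
contact_force: [-0.8, -0.7, -0.4]
grip_width: 0.0855
grasp_force: 0.0
{'clock': 1.8, 'q': array([-6.22750234e-01,  1.15074431e-01,  1.04229508e+00,  1.35756630e-03,
        1.98206360e+00, -5.88540124e-01]), 'qd': array([-0.03655369, -0.00949039,  0.03896331, -0.03615216, -0.00193878,
       -0.76799585]), 'tau': array([ 1.14326041e+00, -3.51522124e+01, -3.07585609e+01,  2.58794669e-01,
       -7.03077421e-04,  7.85248596e-01]), 'tool_pos': array([ 0.4803935 , -0.27473785,  0.35651008]), 'tcp_rot': array([3.13910601e+00, 1.65024918e-04, 1.53713007e+00]), 'contact_force': array([-0.75436725, -0.71397572, -0.43047275]), 'torque': array([-0.00491514,  0.02815266, -0.00451219]), 'grasp_force': 0.0, 'grip_width': 0.08551570703441097}
[[-7.34160011e-04  9.65962728e-01  2.58680246e-01  6.59022483e-02]
 [ 9.99999086e-01  4.15478809e-04  1.28661659e-03  1.38802019e-03]
 [ 1.13534751e-03  2.58680955e-01 -9.65962150e-01 -1.68739786e-01]
 [ 0.00000000e+00  0.00000000e+00  0.00000000e+00  1.00000000e+00]] 312.07969092220253 -0.05303085371286154
[ 0.47560808 -0.34464713  0.        ]
```

View pics/w1.png

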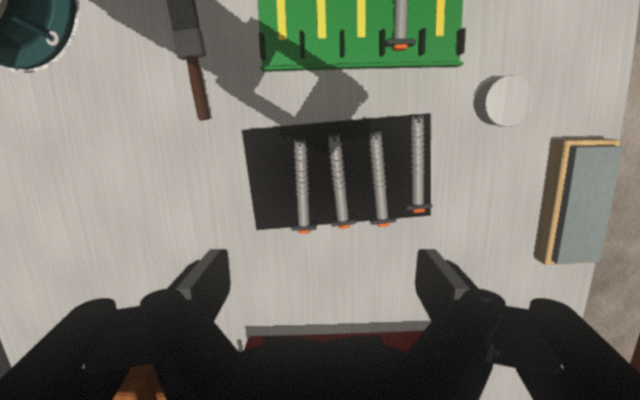

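w1 was taken before the arm had settled. It shows the mat with four spares at (302,186), (340,180), (380,178) and (418,165), heads towards -y. I'll move on over the tray and knob.

```bash
python3 -m crank '[[[0.2,1,0,0,0,0,0],[0.2,1,0,0,0,0,0],[0.2,1,0,0,0,0,0],[0.2,1,0,0,0,0,0],[0.2,1,0,0,0,0,0],[0.2,1,0,0,0,0,0],[0.2,1,0,0,0,0,0],[0.2,1,0,0,0,0,0]]]'
python3 -m crank '[[[0.2,1,0,0,0,0,0],[0.2,1,0,0,0,0,0],[0.2,1,0,0,0,0,0],[0.2,1,0,0,0,0,0],[0.2,1,0,0,0,0,0],[0.2,1,0,0,0,0,0],[0,0,0,0,0,0,0],[0,0,0,0,0,0,0]]]'
python3 - <<'E'
from h import *
shot("wrist"); d=shot("wrist","w2"); s=monitor.sense(); print(s['qd'].round(3),s['tool_pos'])
crop("w2",120,20,400,300,2,"w2c")
E
```

```text
clock: 2.65
tool_pos: [0.5179, -0.076, 0.355]
tcp_rot: [-3.141, -0.0, 1.528]
contact_force: [0.4, -0.4, 0.2]
grip_width: 0.0857
grasp_force: 0.0
clock: 3.45
tool_pos: [0.548, 0.0732, 0.3549]
tcp_rot: [-3.141, 0.001, 1.529]
contact_force: [0.2, -0.4, -0.4]
grip_width: 0.0852
grasp_force: 0.0
[-0.008 -0.005 -0.003  0.002 -0.001  0.001] [0.54796482 0.07242269 0.35529037]
```

View pics/w2c.png

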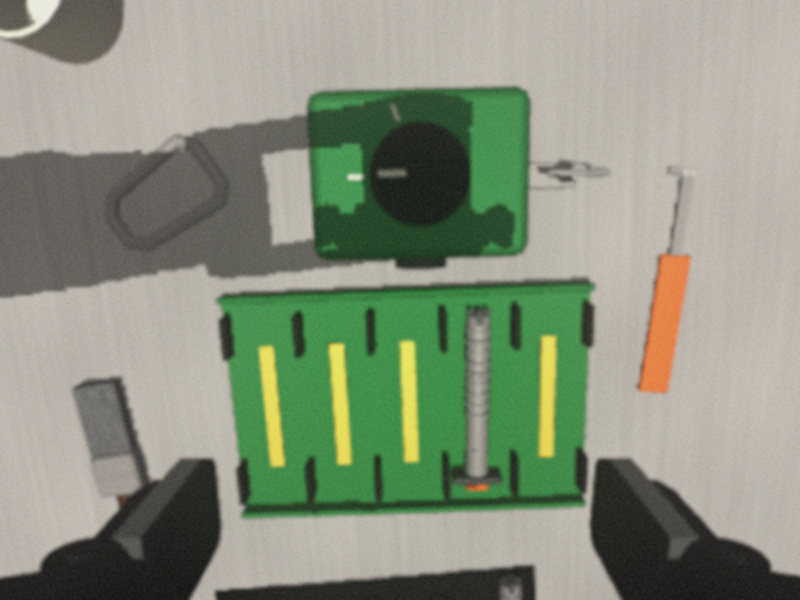

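w2c shows stripe centres at (271,406), (340,404), (409,401) and (547,397), P4 at (477,395), the knob disc centre at (420,174), and its pointer at (392,174). Next I'll triangulate these.

```bash
python3 - <<'E'
from h import *
t=load("t1");s=load("s1");w=load("w2");a=load("w1")
T=lambda p:((p[0]+.5)/3.4-.5+260,(p[1]+.5)/3.4-.5+145)
S=lambda p:((p[0]+.5)/4.2-.5+210,(p[1]+.5)/4.2-.5+140)
W=lambda p:((p[0]+.5)/2-.5+120,(p[1]+.5)/2-.5+20)
for n,tp,sp,wp in [("L1",(324.5,362),(637.5,286),(271.5,406)),("L2",(322,293),(558.5,280.5),(340.5,404)),("L3",(319.5,223),None,(409.5,401.5)),("L5",(315,87),(318,262),(547.5,396.5))]:
    o=[(t,T(tp)),(w,W(wp))]; 
    if sp:o.append((s,S(sp)));print(n,"side",onz(s,S(sp),.008).round(4),end=' ')
    print(n,"tri",tri(*o).round(4),"top",onz(t,T(tp),.008).round(4),"wrist",onz(w,W(wp),.008).round(4))
for i,j in [((266,347),(277,466)),((337,345),(344,464)),((407,342),(411,462)),((548,337),(547,457))]:
    v=onz(w,W(i),.008)-onz(w,W(j),.008);print("stripe yaw",np.arctan2(v[1],v[0])-np.pi/2,np.linalg.norm(v))
v=onz(w,W((587,288)),.022)-onz(w,W((221,300)),.022);print("tray top edge",np.arctan2(v[1],v[0]))
v=onz(w,W((583,500)),.022)-onz(w,W((244,512)),.022);print("tray bot edge",np.arctan2(v[1],v[0]))
v=onz(w,W((525,90)),.06)-onz(w,W((312,97)),.06);print("sharp edge",np.arctan2(v[1],v[0]))
print("disc",tri((t,T((97,205))),(w,W((420,174))),(s,S((426,368)))),[onz(w,W((420,174)),z).round(4) for z in(.065,.073)],onz(t,T((97,205)),.07))
print("bar top corners side",[onz(s,S(p),.107).round(4) for p in((381,307),(474,314))])
print("pointer top",tri((t,T((92,219))),(w,W((392,174)))), onz(w,W((354,177)),.06))
for p,q in [((520,115),(698,102)),((551,190),(724,170)),((557,266),(730,247)),((568,330),(744,326))]:
    A,B=onz(t,T(p),.014),onz(t,T(q),.014);v=A-B;print("spare top",((A+B)/2).round(4),np.arctan2(v[1],v[0])-np.pi/2,np.linalg.norm(v))
for p,q in [((418,116),(419,212)),((376,132),(383,226)),((335,136),(345,228)),((299,140),(304,234))]:
    A,B=onz(a,p,.014),onz(a,q,.014);v=A-B;print("spare w1",((A+B)/2).round(4),np.arctan2(v[1],v[0])-np.pi/2,np.linalg.norm(v))
E
```

```text
L1 side [ 0.4268 -0.0318  0.008 ] L1 tri [ 0.4267 -0.0316  0.0079] top [ 0.4263 -0.0318  0.008 ] wrist [ 0.4272 -0.0311  0.008 ]
L2 side [ 0.4855 -0.0315  0.008 ] L2 tri [ 0.4862 -0.0321  0.0073] top [ 0.4856 -0.0318  0.008 ] wrist [ 0.4877 -0.0318  0.008 ]
L3 tri [ 0.5471 -0.0323  0.0061] top [ 0.5463 -0.0319  0.008 ] wrist [ 0.5478 -0.032   0.008 ]
L5 side [ 0.6663 -0.0327  0.008 ] L5 tri [ 0.6667 -0.0325  0.0083] top [ 0.6662 -0.0325  0.008 ] wrist [ 0.6679 -0.0326  0.008 ]
stripe yaw -0.011968083057371848 0.10979634098446783
stripe yaw -0.014588088633238572 0.10936290889973785
stripe yaw -0.009641394307756457 0.10996843998061288
stripe yaw 0.00952429805819488 0.1098306909174518
tray top edge -0.00976711352499771
tray bot edge -0.0031891671195968495
sharp edge -0.011189151076092266
disc [0.56158554 0.15551884 0.062315  ] [array([0.5627, 0.1553, 0.065 ]), array([0.5625, 0.155 , 0.073 ])] [0.5594718  0.15510499 0.07      ]
bar top corners side [array([0.5914, 0.1521, 0.107 ]), array([0.5307, 0.1522, 0.107 ])]
pointer top [0.54345611 0.15536979 0.10658124] [0.51554685 0.15544063 0.06      ]
spare top [ 0.6381 -0.2884  0.014 ] 0.04421735708423147 0.15747860646973103
spare top [ 0.5744 -0.3093  0.014 ] 0.08408995403953523 0.15323800594735834
spare top [ 0.5077 -0.3103  0.014 ] 0.07591861508721376 0.15215258254927208
spare top [ 0.4457 -0.3174  0.014 ] -0.01192509372222994 0.15286930403049787
spare w1 [ 0.641  -0.2883  0.014 ] 0.05208655873422385 0.1601374948034572
spare w1 [ 0.5766 -0.3114  0.014 ] 0.0848025119567204 0.16055070140340932
spare w1 [ 0.5106 -0.3141  0.014 ] 0.08617050580477148 0.1576441392900827
spare w1 [ 0.4456 -0.3206  0.014 ] 0.000728720001304417 0.16132244360452228
```

The lanes agree to 1-2 mm in all the views, with floor at about 8 mm and 60 mm spacing. The knob is at (0.5615, 0.1553). I'll move above it with yaw π.

```bash
python3 -m crank '[[[0.05,0.3,-0.5,0,0,0.9,0],[0.05,0.3,-0.5,0,0,0.9,0],[0.05,0.3,-0.5,0,0,0.9,0],[0.05,0.3,-0.5,0,0,0.9,0],[0.05,0.3,-0.5,0,0,0.9,0],[0.05,0.3,-0.5,0,0,0.9,0],[0.05,0.3,-0.5,0,0,0.9,0],[0.05,0.3,-0.5,0,0,0.9,0]]]'
python3 -m crank '[[[0.05,0.3,-0.5,0,0,0.9,0],[0.05,0.3,-0.5,0,0,0.9,0],[0.05,0.3,-0.5,0,0,0.9,0],[0,0,-0.2,0,0,0.77,0],[0,0,0,0,0,0,0],[0,0,0,0,0,0,0],[0,0,0,0,0,0,0],[0,0,0,0,0,0,0]]]'
python3 -c "
from rig import monitor as m;s=m.sense();print(s['tool_pos'],s['tcp_rot'],s['q'])"
```

```text
clock: 4.35
tool_pos: [0.5582, 0.1322, 0.2551]
tcp_rot: [-3.141, 0.0, 2.613]
contact_force: [-0.1, 0.4, -0.5]
grip_width: 0.0855
grasp_force: 0.0
clock: 5.15
tool_pos: [0.5622, 0.1555, 0.2138]
tcp_rot: [3.141, 0.001, 3.129]
contact_force: [-0.2, -0.3, -0.7]
grip_width: 0.0855
grasp_force: 0.0
[0.56221197 0.15551092 0.21378354] [3.14126627e+00 1.42677863e-03 3.12861419e+00] [ 1.72640350e-01  1.59207276e-01  1.27447234e+00  5.79898666e-05
  1.70645054e+00 -1.38516986e+00]
```

```bash
python3 -m crank '[[[0,0,-0.9,0,0,0,0],[0,0,-0.9,0,0,0,0],[0,0,-0.9,0,0,0,0],[0,0,-0.9,0,0,0,0],[0,0,-0.9,0,0,0,0],[0,0,-0.85,0,0,0,0],[0,0,0,0,0,0,0],[0,0,0,0,0,0,0.5]]]'
python3 -m crank '[[[0,0,0,0,0,0,1],[0,0,0,0,0,0,1],[0,0,0,0,0,0,1],[0,0,0,0,0,0,1],[0,0,0,0,0,0,1],[0,0,0,0,0,0,1],[0,0,0,0,0,0,1],[0,0,0,0,0,0,1]]]'
```

```text
clock: 5.95
tool_pos: [0.562, 0.1558, 0.0796]
tcp_rot: [3.142, -0.0, 3.13]
contact_force: [1.1, 0.3, -0.1]
grip_width: 0.0732
grasp_force: 0.0
clock: 6.75
tool_pos: [0.5625, 0.1545, 0.0805]
tcp_rot: [-3.139, 0.002, 3.13]
contact_force: [-1.1, -4.8, 4.9]
grip_width: 0.0107
grasp_force: 58.8
```

```bash
python3 -m crank '[[[0,0,0,0,0,-0.8,1],[0,0,0,0,0,-0.8,1],[0,0,0,0,0,-0.8,1],[0,0,0,0,0,-0.8,1],[0,0,0,0,0,-0.8,1],[0,0,0,0,0,-0.8,1],[0,0,0,0,0,-0.8,1],[0,0,0,0,0,-0.8,1]]]'
python3 -m crank '[[[0,0,0,0,0,-0.6,1],[0,0,0,0,0,-0.6,1],[0,0,0,0,0,-0.4,1],[0,0,0,0,0,-0.3,1],[0,0,0,0,0,0,1],[0,0,0,0,0,0,1],[0,0,0,0,0,0,1],[0,0,0,0,0,0,1]]]'
python3 - <<'E'
from h import *
print(monitor.sense()['torque']); shot("wrist","k1");crop("k1",160,50,320,300,2,"k1c")
E
```

```text
clock: 7.55
tool_pos: [0.5622, 0.1539, 0.0805]
tcp_rot: [-3.14, 0.003, 2.165]
contact_force: [-2.6, -5.9, 5.8]
grip_width: 0.0108
grasp_force: 59.2
clock: 8.35
tool_pos: [0.562, 0.1539, 0.0804]
tcp_rot: [-3.141, 0.004, 1.885]
contact_force: [-2.3, -7.1, 7.3]
grip_width: 0.0103
grasp_force: 59.4
[-1.19389567  0.40247461  0.20418368]
```

View pics/k1c.png

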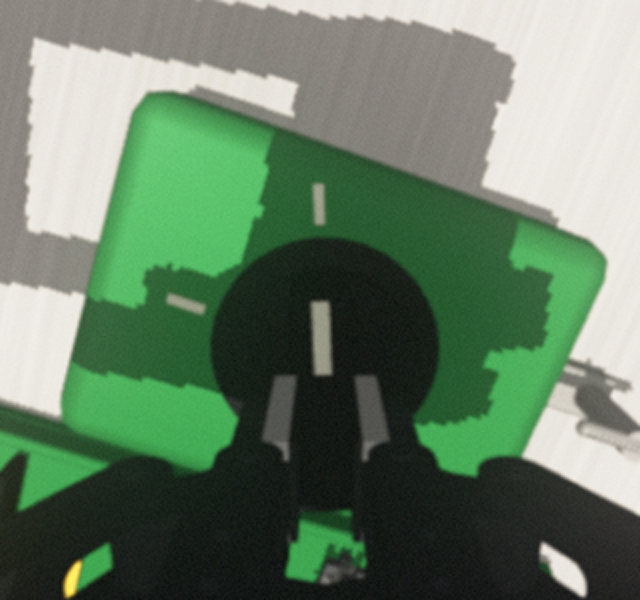

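k1c shows the bar pointer (321,338) lined up with the stop mark (319,203), so the knob is at its stop. Next I'll let go.

```bash
python3 -m crank '[[[0,0,0,0,0,0,0],[0,0,0,0,0,0,0],[0,0,0,0,0,0,0],[0,0,0,0,0,0,0],[0,0,0,0,0,0,0],[0,0,0,0,0,0,0],[0,0,0,0,0,0,0],[0,0,0,0,0,0,0]]]'
python3 - <<'E'
from h import *
d=shot("wrist","k2");crop("k2",160,50,320,250,2,"k2c")
E
```

```text
clock: 9.2
tool_pos: [0.5619, 0.156, 0.0792]
tcp_rot: [3.141, -0.0, 1.885]
contact_force: [-0.6, -0.0, 1.3]
grip_width: 0.0853
grasp_force: 0.0
```

View pics/k2c.png

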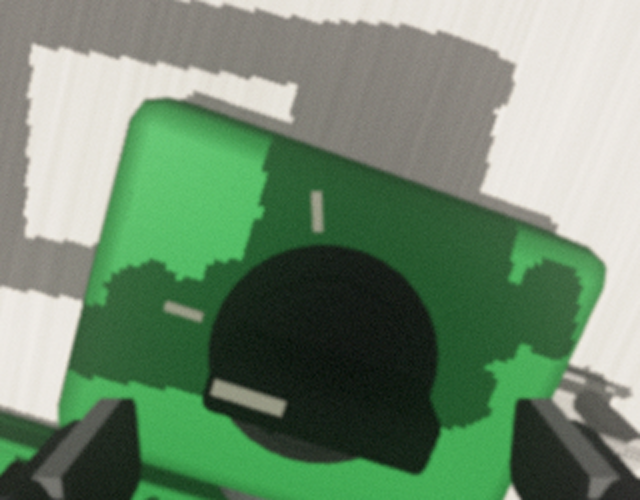

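k2c shows the pointer (248,398) back on the home mark (184,311), with the bar parallel to the block. Now I'll go to the spares.

```bash
python3 -m crank '[[[0,0,1,0,0,0,0],[0,0,1,0,0,0,0],[0,0,1,0,0,0,0],[0,0,1,0,0,-0.4,0],[0,-1,1,0,0,-0.4,0],[0,-1,1,0,0,-0.4,0],[0,-1,1,0,0,-0.4,0],[0,-1,1,0,0,-0.4,0]]]'
python3 -m crank '[[[0,-1,0.4,0,0,0,0],[0,-1,0.4,0,0,0,0],[0,-1,0.4,0,0,0,0],[0,-1,0.4,0,0,0,0],[0,-1,0.4,0,0,0,0],[0,-1,0.4,0,0,0,0],[0,-1,0.4,0,0,0,0],[0,-1,0,0,0,0,0]]]'
python3 -m crank '[[[0,-1,0,0,0,0,0],[0,-1,0,0,0,0,0],[0,-1,0,0,0,0,0],[0,-1,0,0,0,0,0],[0,0,0,0,0,0,0],[0,0,0,0,0,0,0],[0,0,0,0,0,0,0],[0,0,0,0,0,0,0]]]'
cat >> h.py <<'E'
def spares(name,z=.014,box=(.36,.72,-.42,-.19),thr=75):
    d=shot("wrist",name); im=d['pixels']; d=load(name)
    # rectify to 1 mm grid on plane z
    x0,x1,y0,y1=box; xs=np.arange(x0,x1,.001);ys=np.arange(y0,y1,.001)
    c=np.linalg.inv(d['M']); X,Y=np.meshgrid(xs,ys); P=np.stack([X,Y,np.full_like(X,z),np.ones_like(X)],-1)@c.T
    a,b=P[...,0]/-P[...,2],P[...,1]/P[...,2]; f=1+d['k1']*(a*a+b*b)
    r=cv2.remap(im,(d['cx']+d['fx']*a*f).astype(np.float32),(d['cy']+d['fy']*b*f).astype(np.float32),cv2.INTER_LINEAR)
    cv2.imwrite(f"pics/{name}_r.png",cv2.resize(r[::-1,:,::-1],None,fx=2,fy=2))
    g=(r.max(2)>thr).astype(np.uint8); out=[]
    g=cv2.morphologyEx(g,cv2.MORPH_OPEN,np.ones((3,3),np.uint8))
    n,L,st,ce=cv2.connectedComponentsWithStats(g)
    for i in range(1,n):
        if not 1200<st[i,4]<8000: continue
        yy,xx=np.nonzero(L==i); (cx,cy),(w,h),an=cv2.minAreaRect(np.stack([xx,yy],1).astype(np.float32))
        if max(w,h)<110 or max(w,h)>200: continue
        k=max(w,h); vx,vy,px,py=cv2.fitLine(np.stack([xx,yy],1).astype(np.float32),cv2.DIST_HUBER,0,.01,.01).ravel()
        if vy<0:vx,vy=-vx,-vy
        tt=(xx-px)*vx+(yy-py)*vy; lo,hi=tt.min(),tt.max(); m=hi-80
        out.append((x0+(px+vx*m)*.001,y0+(py+vy*m)*.001,float(np.arctan2(-vx,vy)),float(hi-lo)))
        print("spare x %.4f y %.4f a %.3f len %.0f wid %.0f"%(*out[-1],min(w,h)))
    return out
E
python3 - <<'E'
from h import *
s=monitor.sense();print(s['tool_pos'],s['tcp_rot']); spares("v1")
E
```

```text
clock: 10.05
tool_pos: [0.5617, 0.055, 0.2803]
tcp_rot: [3.141, -0.0, 1.583]
contact_force: [0.8, -0.0, 0.1]
grip_width: 0.0853
grasp_force: 0.0
clock: 10.85
tool_pos: [0.5622, -0.1453, 0.3512]
tcp_rot: [3.138, 0.001, 1.585]
contact_force: [0.1, -0.0, 0.8]
grip_width: 0.0854
grasp_force: 0.0
clock: 11.65
tool_pos: [0.562, -0.2431, 0.3497]
tcp_rot: [3.141, 0.0, 1.587]
contact_force: [-0.1, -0.0, -0.9]
grip_width: 0.0851
grasp_force: 0.0
[ 0.5620143  -0.24305425  0.34969642] [3.14080587e+00 1.04585938e-04 1.58670916e+00]
```

View pics/v1_r.png

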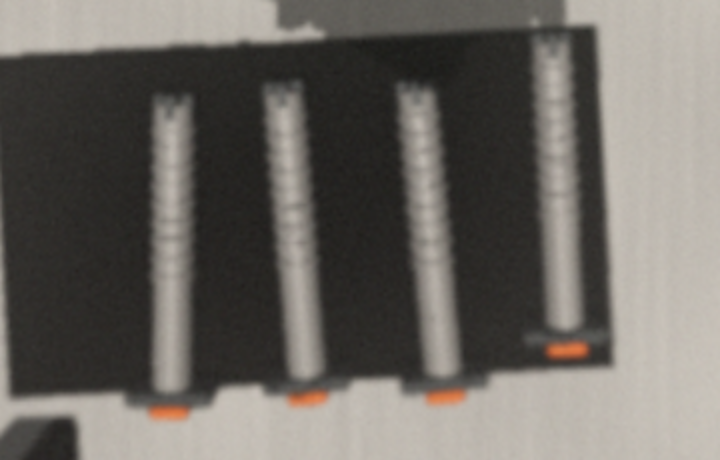

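v1_r is rectified at 2 px/mm. It shows spares D at teeth (552,33) and head end (569,358), C at (416,82)-(447,404), B at (283,82)-(309,406) and A at (173,95)-(169,420). The origins come out at D (.640,-.288), C (.576,-.312), B (.508,-.312) and A (.4455,-.3185). I'll take D first with the fingers half open.

```bash
python3 -m crank '[[[0.39,-0.22,-1,0,0,0.03,0.5],[0.39,-0.22,-1,0,0,0.03,0.5],[0.39,-0.22,-1,0,0,0.03,0.5],[0.39,-0.22,-1,0,0,0.03,0.5],[0.39,-0.22,-1,0,0,0.03,0.5],[0.39,-0.22,-1,0,0,0.03,0.5],[0.39,-0.22,-1,0,0,0.03,0.5],[0.39,-0.22,-1,0,0,0.03,0.5]]]'
python3 -m crank '[[[0,0,-1,0,0,0,0.5],[0,0,-1,0,0,0,0.5],[0,0,-1,0,0,0,0.5],[0,0,-0.6,0,0,0,0.5],[0,0,0,0,0,0,0.5],[0,0,0,0,0,0,0.5],[0,0,0,0,0,0,0.5],[0,0,0,0,0,0,0.5]]]'
cat >> h.py <<'E'
def heads(name,z=.014,box=(.36,.72,-.46,-.15)):
    d=shot("wrist",name); im=d['pixels']
    x0,x1,y0,y1=box; xs=np.arange(x0,x1,.001);ys=np.arange(y0,y1,.001)
    c=np.linalg.inv(d['M']); X,Y=np.meshgrid(xs,ys); P=np.stack([X,Y,np.full_like(X,z),np.ones_like(X)],-1)@c.T
    a,b=P[...,0]/-P[...,2],P[...,1]/P[...,2]; f=1+d['k1']*(a*a+b*b)
    r=cv2.remap(im,(d['cx']+d['fx']*a*f).astype(np.float32),(d['cy']+d['fy']*b*f).astype(np.float32),cv2.INTER_LINEAR).astype(int)
    cv2.imwrite(f"pics/{name}_r.png",cv2.resize(r[::-1,:,::-1].astype(np.uint8),None,fx=2,fy=2))
    o=((r[...,0]>120)&(r[...,0]-r[...,2]>80)&(r[...,1]<r[...,0]*.7)).astype(np.uint8)
    n,L,st,ce=cv2.connectedComponentsWithStats(o)
    g=(r.max(2)>75)&(np.ptp(r,axis=2)<40)
    for i in range(1,n):
        if st[i,4]<40: continue
        ox,oy=ce[i]; pts=[]; cx=ox
        for y in range(int(oy)+25,min(int(oy)+140,g.shape[0])):
            l=max(int(cx)-18,0); k=np.nonzero(g[y,l:int(cx)+19])[0]+l
            if 10<len(k)<30: cx=.7*cx+.3*k.mean(); pts.append((k.mean(),y))
        if len(pts)<40: print("head only",x0+ox*.001,y0+oy*.001); continue
        vx,vy,px,py=cv2.fitLine(np.array(pts,np.float32),cv2.DIST_HUBER,0,.01,.01).ravel()
        if vy<0:vx,vy=-vx,-vy
        m=(ox-px)*vx+(oy-py)*vy+77.5
        print("screw x %.4f y %.4f a %.3f n %d"%(x0+(px+vx*m)*.001,y0+(py+vy*m)*.001,np.arctan2(-vx,vy),len(pts)))
E
python3 - <<'E'
from rig import monitor as m
s=m.sense();print(s['tool_pos'],s['tcp_rot'])
E
```

```text
clock: 12.5
tool_pos: [0.6404, -0.2874, 0.1485]
tcp_rot: [3.141, 0.0, 1.623]
contact_force: [-0.0, 0.7, 0.0]
grip_width: 0.0426
grasp_force: 0.0
clock: 13.3
tool_pos: [0.6409, -0.2887, 0.0615]
tcp_rot: [3.138, 0.002, 1.621]
contact_force: [-0.9, -0.8, -0.9]
grip_width: 0.0427
grasp_force: 0.0
[ 0.64094571 -0.28866905  0.06150489] [3.13830612e+00 1.96430120e-03 1.62134699e+00]
```

```bash
python3 -m crank '[[[0,0,-0.8,0,0,0,0.5],[0,0,-0.8,0,0,0,0.5],[0,0,-0.6,0,0,0,0.5],[0,0,0,0,0,0,0.5],[0,0,0,0,0,0,0.5],[0,0,0,0,0,0,1],[0,0,0,0,0,0,1],[0,0,0,0,0,0,1]]]'
python3 -m crank '[[[0,0,0,0,0,0,1],[0,0,0,0,0,0,1],[0,0,0,0,0,0,1],[0,0,0.3,0,0,0,1],[0,0,0.8,0,0,0,1],[0,0,0.8,0,0,0,1],[0,0,0.8,0,0,0,1],[0,0,0.8,0,0,0,1]]]'
python3 -c "
from rig import monitor as m
s=m.sense();print(s['tool_pos'],s['tcp_rot'])"
```

```text
clock: 14.1
tool_pos: [0.6405, -0.2885, 0.0054]
tcp_rot: [3.14, 0.001, 1.621]
contact_force: [0.2, 0.7, 0.1]
grip_width: 0.0004
grasp_force: 0.0
clock: 14.9
tool_pos: [0.64, -0.2882, 0.0932]
tcp_rot: [3.141, 0.0, 1.621]
contact_force: [-0.8, 0.0, 1.1]
grip_width: 0.0002
grasp_force: 0.0
[ 0.63995744 -0.28815869  0.09321258] [3.14094694e+00 3.83256583e-04 1.62133424e+00]
```

The fingers closed on nothing, so I'll look.

```bash
python3 -m crank '[[[-0.4,0.2,1,0,0,0,0.5],[-0.4,0.2,1,0,0,0,0.5],[-0.4,0.2,1,0,0,0,0.5],[-0.4,0.2,1,0,0,0,0.5],[-0.4,0.2,1,0,0,0,0.5],[-0.4,0.2,1,0,0,0,0.5],[-0.4,0.2,1,0,0,0,0.5],[-0.4,0.2,1,0,0,0,0.5]]]'
python3 -m crank '[[[0,0,1,0,0,0,0.5],[0,0,1,0,0,0,0.5],[0,0,0,0,0,0,0.5],[0,0,0,0,0,0,0.5],[0,0,0,0,0,0,0.5],[0,0,0,0,0,0,0.5],[0,0,0,0,0,0,0.5],[0,0,0,0,0,0,0.5]]]'
python3 - <<'E'
from h import *
s=monitor.sense();print(s['tool_pos'],s['tcp_rot']); heads("v2")
E
```

```text
clock: 15.7
tool_pos: [0.5593, -0.2478, 0.2936]
tcp_rot: [3.141, 0.001, 1.621]
contact_force: [-0.4, 0.2, -0.1]
grip_width: 0.0429
grasp_force: 0.0
clock: 16.5
tool_pos: [0.5597, -0.2481, 0.3408]
tcp_rot: [-3.14, -0.001, 1.621]
contact_force: [-0.5, -0.7, 1.1]
grip_width: 0.0426
grasp_force: 0.0
[ 0.559734   -0.24805394  0.34078533] [-3.14035146e+00 -8.19879014e-04  1.62130493e+00]
screw x 0.4455 y -0.3191 a -0.001 n 115
screw x 0.5074 y -0.3123 a 0.085 n 115
screw x 0.5749 y -0.3117 a 0.096 n 115
screw x 0.6390 y -0.2884 a 0.048 n 115
```

View pics/v2_r.png

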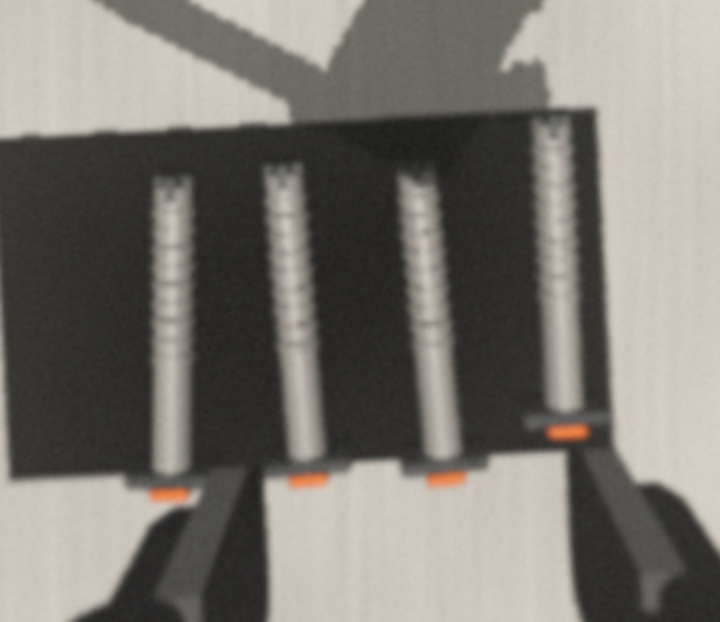

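v2_r shows D unmoved, with its head at (567,432). The fingers closed clear of it, so I'll go back down half open and look from two cameras.

```bash
python3 -m crank '[[[0.4,-0.2,-1,0,0,0,0.5],[0.4,-0.2,-1,0,0,0,0.5],[0.4,-0.2,-1,0,0,0,0.5],[0.4,-0.2,-1,0,0,0,0.5],[0.4,-0.2,-1,0,0,0,0.5],[0.4,-0.2,-1,0,0,0,0.5],[0.4,-0.2,-1,0,0,0,0.5],[0.4,-0.2,-1,0,0,0,0.5]]]'
python3 -m crank '[[[0,0,-0.9,0,0,0,0.5],[0,0,-0.9,0,0,0,0.5],[0,0,-0.9,0,0,0,0.5],[0,0,-0.9,0,0,0,0.5],[0,0,-0.9,0,0,0,0.5],[0,0,-0.9,0,0,0,0.5],[0,0,0,0,0,0,0.5],[0,0,0,0,0,0,0.5]]]'
python3 - <<'E'
from h import *
s=monitor.sense();print(s['tool_pos'],s['tcp_rot'])
w=shot("wrist","x1");d=shot("side","x2")
p=s['tool_pos'];print("TCP in wrist",proj(w,p),"in side",proj(d,p),"screw",proj(d,[.6395,-.288,.014]),proj(w,[.6395,-.288,.014]))
a=cv2.resize(cv2.imread("pics/x1.png")[80:400,150:490],None,fx=1.2,fy=1.2)
u,v=proj(d,p).astype(int); u0,v0=u-50,v-60
b=cv2.resize(cv2.imread("pics/x2.png")[v0:v0+96,u0:u0+100],None,fx=4,fy=4,interpolation=cv2.INTER_CUBIC)
print(u0,v0,a.shape,b.shape);cv2.imwrite("pics/x3.png",np.hstack([a,b[:384]]))
E
```

```text
clock: 17.35
tool_pos: [0.6402, -0.2883, 0.1405]
tcp_rot: [-3.142, -0.0, 1.621]
contact_force: [0.4, -0.5, 0.0]
grip_width: 0.0427
grasp_force: 0.0
clock: 18.15
tool_pos: [0.6396, -0.288, 0.0064]
tcp_rot: [-3.141, -0.001, 1.621]
contact_force: [0.1, -0.1, 1.0]
grip_width: 0.0431
grasp_force: 0.0
[ 0.639611   -0.28800684  0.00635394] [-3.14068887e+00 -5.99701002e-04  1.62132941e+00]
TCP in wrist [320.23983324 237.15563873] in side [304.63386853 162.18326755] screw [304.65527524 160.32771561] [319.92413458 242.16677356]
254 102 (384, 408, 3) (384, 400, 3)
```

View pics/x3.png

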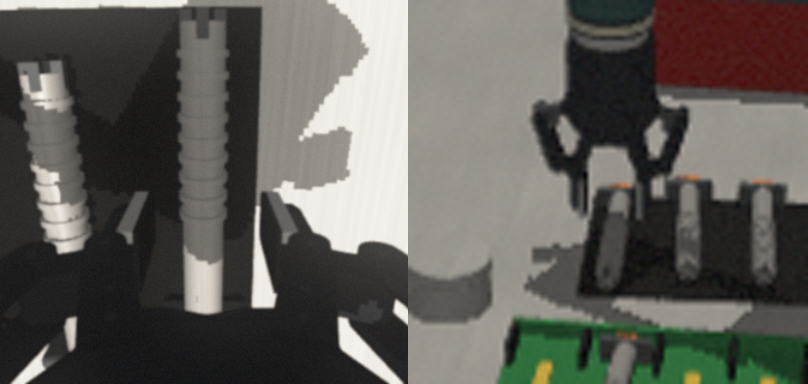

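x3 shows the fingers straddling D. In the side view the tips (580,212) sit visibly above the tube, higher than the reported TCP. I'll triangulate the tips.

```bash
python3 - <<'E'
from h import *
w=load("x1");d=load("x2")
W=lambda p:(150+p[0]/1.2,80+p[1]/1.2); D=lambda p:(254+(p[0]-408)/4,102+p[1]/4)
for wp,sp in [((142,192),(582,213)),((268,192),(640,217))]:
    P=tri((w,W(wp)),(d,D(sp)));print(P.round(4),proj(w,P)-W(wp),proj(d,P)-D(sp))
    print([onz(w,W(wp),z).round(4) for z in(.006,.025,.04)],[onz(d,D(sp),z).round(4) for z in(.006,.025,.04)])
E
```

```text
[ 0.6395 -0.261   0.0583] [ 53.90350056 -18.99897525] [ 6.03992328 -2.09658412]
[array([ 0.6096, -0.2915,  0.006 ]), array([ 0.6128, -0.2837,  0.025 ]), array([ 0.6153, -0.2776,  0.04  ])] [array([ 0.6721, -0.3346,  0.006 ]), array([ 0.667 , -0.3016,  0.025 ]), array([ 0.663 , -0.2755,  0.04  ])]
[ 0.6365 -0.2708  0.0471] [-59.20210772  -6.01261987] [-7.18171593 -1.60377993]
[array([ 0.6705, -0.2884,  0.006 ]), array([ 0.6668, -0.281 ,  0.025 ]), array([ 0.6639, -0.2751,  0.04  ])] [array([ 0.6189, -0.3342,  0.006 ]), array([ 0.6149, -0.3012,  0.025 ]), array([ 0.6117, -0.2752,  0.04  ])]
```

Left and right are mirrored in the side view. Paired properly, the half-open tips stand at about z 0.037 while the TCP reads 0.006, so I need to go roughly 25 mm lower. I'll do it gently, watching the force.

```bash
python3 -m crank '[[[0,0,-0.2,0,0,0,0.5],[0,0,-0.2,0,0,0,0.5],[0,0,-0.2,0,0,0,0.5],[0,0,-0.2,0,0,0,0.5],[0,0,0,0,0,0,0.5],[0,0,0,0,0,0,0.5],[0,0,0,0,0,0,0.5],[0,0,0,0,0,0,0.5]]]'
python3 - <<'E'
from h import *
s=monitor.sense();print(s['tool_pos'],s['contact_force'])
w=shot("wrist","y1");d=shot("side","y2")
a=cv2.resize(cv2.imread("pics/y1.png")[160:320,220:420],None,fx=2,fy=2)
b=cv2.resize(cv2.imread("pics/y2.png")[130:170,280:330],None,fx=8,fy=8,interpolation=cv2.INTER_CUBIC)
cv2.imwrite("pics/y3.png",np.hstack([a,b]))
E
```

```text
clock: 19.05
tool_pos: [0.6401, -0.2883, -0.0129]
tcp_rot: [3.141, 0.0, 1.621]
contact_force: [0.1, -0.8, -0.5]
grip_width: 0.0425
grasp_force: 0.0
[ 0.64010672 -0.28826672 -0.01293636] [ 0.07627454 -0.78210935 -0.46611166]
```

View pics/y3.png

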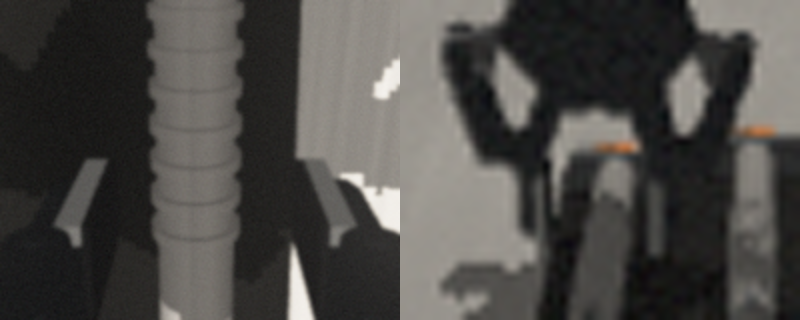

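y3 shows the tips still above the mat, with no contact force. They are now at about z 0.019. I'll go 8 mm more, then close.

```bash
python3 -m crank '[[[0,0,-0.1,0,0,0,0.5],[0,0,-0.1,0,0,0,0.5],[0,0,-0.1,0,0,0,0.5],[0,0,0,0,0,0,0.5],[0,0,0,0,0,0,0.7],[0,0,0,0,0,0,0.7],[0,0,0,0,0,0,0.7],[0,0,0,0,0,0,0.7]]]'
python3 -m crank '[[[0,0,0,0,0,0,1],[0,0,0,0,0,0,1],[0,0,0,0,0,0,1],[0,0,0,0,0,0,1],[0,0,0,0,0,0,1],[0,0,0,0,0,0,1],[0,0,0,0,0,0,1],[0,0,0,0,0,0,1]]]'
```

```text
clock: 19.95
tool_pos: [0.6397, -0.2881, -0.0209]
tcp_rot: [-3.141, -0.0, 1.621]
contact_force: [-0.1, 0.2, 0.5]
grip_width: 0.0256
grasp_force: 0.3
clock: 20.75
tool_pos: [0.6401, -0.2882, -0.0205]
tcp_rot: [3.141, 0.0, 1.621]
contact_force: [0.9, 0.2, 0.7]
grip_width: 0.02
grasp_force: 59.2
```

It has gripped, at 20 mm and 59 N. I'll lift and carry to lane 5.

```bash
python3 -m crank '[[[0,0,0.5,0,0,0,1],[0,0,1,0,0,0,1],[0,0,1,0,0,0,1],[0,0,1,0,0,0,1],[0,0,1,0,0,0,1],[0,0,0.5,0,0,0,1],[0.15,0.8,0,0,0,0,1],[0.15,0.8,0,0,0,-0.1,1]]]'
python3 -m crank '[[[0.15,1,0,0,0,-0.1,1],[0.15,1,0,0,0,-0.1,1],[0.15,1,0,0,0,-0.1,1],[0.15,1,0,0,0,0,1],[0.15,1,0,0,0,0,1],[0,1,0,0,0,0,1],[0,1,0,0,0,0,1],[0,1,0,0,0,0,1]]]'
python3 -m crank '[[[0,0.5,0,0,0,0,1],[0,0,0,0,0,0,1],[0,0,0,0,0,0,1],[0,0,0,0,0,0,1],[0,0,0,0,0,0,1],[0,0,0,0,0,0,1],[0,0,0,0,0,0,1],[0,0,0,0,0,0,1]]]'
python3 - <<'E'
from h import *
s=monitor.sense();print(s['tool_pos'],s['tcp_rot'],s['grip_width'],s['grasp_force'])
heads("g1",z=s['tool_pos'][2]+.035,box=(.55,.78,-.17,.12))
E
```

```text
clock: 21.55
tool_pos: [0.647, -0.2472, 0.1035]
tcp_rot: [-3.141, -0.001, 1.605]
contact_force: [-0.0, 0.7, -2.8]
grip_width: 0.0197
grasp_force: 59.0
clock: 22.35
tool_pos: [0.6647, -0.0456, 0.102]
tcp_rot: [-3.138, -0.001, 1.562]
contact_force: [0.3, 0.0, -2.8]
grip_width: 0.0197
grasp_force: 59.0
clock: 23.15
tool_pos: [0.6661, -0.036, 0.1042]
tcp_rot: [3.141, 0.0, 1.561]
contact_force: [-0.0, -1.0, -2.1]
grip_width: 0.0199
grasp_force: 59.0
[ 0.66614    -0.0360168   0.10420517] [3.14144691e+00 3.65612576e-05 1.56078791e+00] 0.019929348683511858 58.973872661590576
head only 0.7177367021276596 0.0279468085106383
```

```bash
python3 -m crank '[[[0,0.16,-0.9,0,0,0,1],[0,0,-0.9,0,0,0,1],[0,0,-0.9,0,0,0,1],[0,0,-0.9,0,0,0,1],[0,0,-0.9,0,0,0,1],[0,0,-0.25,0,0,0,1],[0,0,0,0,0,0,1],[0,0,0,0,0,0,1]]]'
python3 -m crank '[[[0,0,0,0,0,0,0.6],[0,0,0,0,0,0,0.5],[0,0,0,0,0,0,0.5],[0,0,0,0,0,0,0.5],[0,0,1,0,0,0,0.5],[0,0,1,0,0,0,0.5],[0,0,1,0,0,0,0.5],[0,0,1,0,0,0,0.5]]]'
python3 -m crank '[[[-0.6,-0.5,1,0,0,0,0.5],[-0.6,-0.5,1,0,0,0,0.5],[-0.6,-0.5,1,0,0,0,0.5],[-0.6,-0.5,1,0,0,0,0.5],[-0.6,-0.5,1,0,0,0,0.5],[-0.6,-0.5,1,0,0,0,0.5],[-0.6,-0.5,1,0,0,0,0.5],[-0.6,-0.5,1,0,0,0,0.5]]]'
python3 -m crank '[[[0,-1,1,0,0,0,0.5],[0,-1,1,0,0,0,0.5],[0,0,0,0,0,0,0.5],[0,0,0,0,0,0,0.5],[0,0,0,0,0,0,0.5],[0,0,0,0,0,0,0.5],[0,0,0,0,0,0,0.5],[0,0,0,0,0,0,0.5]]]'
python3 - <<'E'
from h import *
s=monitor.sense();print(s['tool_pos'],s['tcp_rot'])
heads("g2",z=.019,box=(.38,.72,-.15,.1)); heads("g3",box=(.36,.72,-.46,-.17))
E
```

```text
clock: 24.0
tool_pos: [0.6665, -0.0317, -0.0141]
tcp_rot: [3.141, 0.0, 1.561]
contact_force: [0.2, 0.1, -1.9]
grip_width: 0.0199
grasp_force: 59.0
clock: 24.8
tool_pos: [0.6661, -0.0316, 0.0866]
tcp_rot: [3.141, 0.0, 1.561]
contact_force: [-0.1, -0.2, -0.2]
grip_width: 0.0427
grasp_force: 0.0
clock: 25.6
tool_pos: [0.5453, -0.132, 0.2868]
tcp_rot: [3.141, 0.0, 1.561]
contact_force: [0.2, 0.3, -0.3]
grip_width: 0.0426
grasp_force: 0.0
clock: 26.4
tool_pos: [0.5461, -0.181, 0.3348]
tcp_rot: [-3.141, -0.001, 1.562]
contact_force: [1.2, -0.1, -0.4]
grip_width: 0.0427
grasp_force: 0.0
[ 0.54607942 -0.18095565  0.33478192] [-3.14060877e+00 -5.36338033e-04  1.56225213e+00]
screw x 0.6053 y -0.0284 a -0.031 n 115
screw x 0.6673 y -0.0281 a -0.019 n 115
screw x 0.5075 y -0.3137 a 0.084 n 115
screw x 0.5750 y -0.3129 a 0.097 n 115
```

Lane 5 is filled, reading (.667,-.028), in line with P4. Next is C at (.575,-.3125).

```bash
python3 -m crank '[[[0.145,-0.66,-1,0,0,0.09,0.5],[0.145,-0.66,-1,0,0,0.09,0.5],[0.145,-0.66,-1,0,0,0.09,0.5],[0.145,-0.66,-1,0,0,0.09,0.5],[0.145,-0.66,-1,0,0,0.09,0.5],[0.145,-0.66,-1,0,0,0.09,0.5],[0.145,-0.66,-1,0,0,0.09,0.5],[0.145,-0.66,-1,0,0,0.09,0.5]]]'
python3 -m crank '[[[0,0,-1,0,0,0,0.5],[0,0,-1,0,0,0,0.5],[0,0,-1,0,0,0,0.5],[0,0,-0.8,0,0,0,0.5],[0,0,0,0,0,0,0.5],[0,0,0,0,0,0,0.5],[0,0,0,0,0,0,0.5],[0,0,0,0,0,0,0.5]]]'
python3 - <<'E'
from h import *
s=monitor.sense();print(s['tool_pos'],s['tcp_rot'])
heads("g4",box=(.50,.65,-.41,-.17))
E
```

```text
clock: 27.3
tool_pos: [0.5752, -0.3142, 0.1343]
tcp_rot: [3.142, -0.0, 1.67]
contact_force: [0.4, -0.6, -0.1]
grip_width: 0.0428
grasp_force: 0.0
clock: 28.1
tool_pos: [0.5762, -0.3143, 0.0427]
tcp_rot: [3.139, 0.002, 1.669]
contact_force: [0.3, -0.2, -0.9]
grip_width: 0.0428
grasp_force: 0.0
[ 0.57623957 -0.31430807  0.04265255] [3.13861135e+00 2.35372055e-03 1.66939639e+00]
screw x 0.5754 y -0.3133 a 0.096 n 115
```

Aligned. I'll descend 63 mm (2.5 units), close, lift and carry to lane 3 at (.5467,-.032), that is dx -.0295, dy +.282 and yaw -.104.

```bash
python3 -m crank '[[[0,0,-0.9,0,0,0,0.5],[0,0,-0.9,0,0,0,0.5],[0,0,-0.5,0,0,0,0.5],[0,0,-0.22,0,0,0,0.5],[0,0,0,0,0,0,0.5],[0,0,0,0,0,0,0.7],[0,0,0,0,0,0,1],[0,0,0,0,0,0,1]]]'
python3 -m crank '[[[0,0,0,0,0,0,1],[0,0,0,0,0,0,1],[0,0,0,0,0,0,1],[0,0,0.5,0,0,0,1],[0,0,1,0,0,0,1],[0,0,1,0,0,0,1],[0,0,1,0,0,0,1],[0,0,1,0,0,0,1]]]'
python3 -m crank '[[[0,0,0.5,0,0,0,1],[-0.15,1,0,0,0,-0.1,1],[-0.15,1,0,0,0,-0.1,1],[-0.15,1,0,0,0,-0.1,1],[-0.15,1,0,0,0,-0.1,1],[-0.15,1,0,0,0,-0.1,1],[-0.15,1,0,0,0,-0.1,1],[-0.15,1,0,0,0,-0.1,1]]]'
python3 -m crank '[[[-0.13,1,0,0,0,0,1],[0,1,0,0,0,0,1],[0,1,0,0,0,0,1],[0,1,0,0,0,0,1],[0,0.3,0,0,0,0,1],[0,0,0,0,0,0,1],[0,0,0,0,0,0,1],[0,0,0,0,0,0,1]]]'
python3 - <<'E'
from h import *
s=monitor.sense();print(s['tool_pos'],s['tcp_rot'])
E
```

```text
clock: 28.95
tool_pos: [0.5762, -0.3143, -0.0208]
tcp_rot: [3.139, 0.002, 1.669]
contact_force: [0.6, 0.4, 3.0]
grip_width: 0.0194
grasp_force: 59.1
clock: 29.75
tool_pos: [0.5745, -0.3132, 0.0904]
tcp_rot: [-3.14, -0.001, 1.669]
contact_force: [0.1, 0.7, -2.4]
grip_width: 0.0198
grasp_force: 58.9
clock: 30.55
tool_pos: [0.5478, -0.1373, 0.1014]
tcp_rot: [-3.14, -0.001, 1.564]
contact_force: [0.4, 0.1, -1.4]
grip_width: 0.0196
grasp_force: 58.9
clock: 31.35
tool_pos: [0.5455, -0.0322, 0.1022]
tcp_rot: [-3.141, 0.0, 1.563]
contact_force: [-0.4, 0.3, -0.9]
grip_width: 0.02
grasp_force: 58.9
[ 0.54552714 -0.03220882  0.1022195 ] [-3.14122047e+00  4.92738219e-04  1.56306997e+00]
```

```bash
python3 -m crank '[[[0.04,0,-0.9,0,0,0,1],[0,0,-0.9,0,0,0,1],[0,0,-0.9,0,0,0,1],[0,0,-0.9,0,0,0,1],[0,0,-0.85,0,0,0,1],[0,0,-0.2,0,0,0,1],[0,0,0,0,0,0,1],[0,0,0,0,0,0,1]]]'
python3 -m crank '[[[0,0,0,0,0,0,0.6],[0,0,0,0,0,0,0.5],[0,0,0,0,0,0,0.5],[0,0,0,0,0,0,0.5],[0,0,1,0,0,0,0.5],[0,0,1,0,0,0,0.5],[0,0,1,0,0,0,0.5],[0,0,1,0,0,0,0.5]]]'
python3 -m crank '[[[-0.3,-0.8,1,0,0,0,0.5],[-0.3,-0.8,1,0,0,0,0.5],[-0.3,-0.8,1,0,0,0,0.5],[-0.3,-0.8,1,0,0,0,0.5],[-0.3,-0.8,1,0,0,0,0.5],[-0.3,-0.8,1,0,0,0,0.5],[-0.3,-0.8,1,0,0,0,0.5],[-0.3,-0.8,1,0,0,0,0.5]]]'
python3 -m crank '[[[0,-1,1,0,0,0,0.5],[0,-1,1,0,0,0,0.5],[0,0,0,0,0,0,0.5],[0,0,0,0,0,0,0.5],[0,0,0,0,0,0,0.5],[0,0,0,0,0,0,0.5],[0,0,0,0,0,0,0.5],[0,0,0,0,0,0,0.5]]]'
python3 - <<'E'
from h import *
s=monitor.sense();print(s['tool_pos'],s['tcp_rot'])
heads("g5",z=.019,box=(.38,.72,-.15,.1)); heads("g6",box=(.36,.72,-.46,-.17))
E
```

```text
clock: 32.15
tool_pos: [0.5475, -0.0318, -0.0129]
tcp_rot: [3.14, 0.0, 1.564]
contact_force: [0.5, -0.8, -1.5]
grip_width: 0.0198
grasp_force: 58.8
clock: 32.95
tool_pos: [0.5465, -0.0311, 0.0873]
tcp_rot: [3.141, 0.0, 1.564]
contact_force: [0.4, 0.1, 0.2]
grip_width: 0.043
grasp_force: 0.0
clock: 33.75
tool_pos: [0.4861, -0.1918, 0.2874]
tcp_rot: [3.141, 0.0, 1.564]
contact_force: [-0.3, 0.1, -0.2]
grip_width: 0.0427
grasp_force: 0.0
clock: 34.55
tool_pos: [0.4866, -0.2404, 0.3357]
tcp_rot: [-3.141, -0.001, 1.565]
contact_force: [-0.3, 1.0, -1.0]
grip_width: 0.0429
grasp_force: 0.0
[ 0.48657588 -0.24044915  0.33566252] [-3.14089674e+00 -5.67855480e-04  1.56522909e+00]
screw x 0.6052 y -0.0279 a -0.020 n 72
screw x 0.6673 y -0.0277 a -0.024 n 73
screw x 0.5485 y -0.0250 a -0.010 n 68
screw x 0.4723 y -0.3465 a -0.029 n 98
screw x 0.5079 y -0.3125 a 0.084 n 115
```

A was knocked aside to (.472,-.3465), close to B. I'll grip B ahead of A's teeth, 62 mm in front of its origin, and drag it +x to make room.

```bash
python3 -m crank '[[[0.08,-0.05,-1,0,0,0.08,0.5],[0.08,-0.05,-1,0,0,0.07,0.5],[0.08,-0.05,-1,0,0,0.08,0.5],[0.08,-0.05,-1,0,0,0.07,0.5],[0.08,-0.05,-1,0,0,0.08,0.5],[0.08,-0.05,-1,0,0,0.07,0.5],[0.08,-0.05,-1,0,0,0.08,0.5],[0.08,-0.05,-1,0,0,0.07,0.5]]]'
python3 -m crank '[[[0,0,-1,0,0,0,0.5],[0,0,-0.8,0,0,0,0.5],[0,0,0,0,0,0,0.5],[0,0,0,0,0,0,0.5],[0,0,0,0,0,0,0.5],[0,0,0,0,0,0,0.5],[0,0,0,0,0,0,0.5],[0,0,0,0,0,0,0.5]]]'
python3 - <<'E'
from h import *
s=monitor.sense();print(s['tool_pos'],s['tcp_rot'])
heads("g7",box=(.42,.60,-.45,-.17))
E
```

```text
clock: 35.45
tool_pos: [0.5027, -0.251, 0.1352]
tcp_rot: [3.141, 0.0, 1.655]
contact_force: [-0.2, 0.8, 0.6]
grip_width: 0.0428
grasp_force: 0.0
clock: 36.25
tool_pos: [0.5029, -0.2513, 0.092]
tcp_rot: [3.14, 0.001, 1.654]
contact_force: [0.1, -0.5, -0.0]
grip_width: 0.0425
grasp_force: 0.0
[ 0.50294113 -0.25134021  0.0919653 ] [3.14043420e+00 8.22880032e-04 1.65426841e+00]
```

```bash
python3 -m crank '[[[0,0.05,-0.9,0,0,0,0.55],[0,0,-0.9,0,0,0,0.55],[0,0,-0.9,0,0,0,0.55],[0,0,-0.9,0,0,0,0.55],[0,0,-0.6,0,0,0,0.55],[0,0,-0.25,0,0,0,0.55],[0,0,0,0,0,0,0.55],[0,0,0,0,0,0,0.55]]]'
python3 -m crank '[[[0,0,0,0,0,0,0.7],[0,0,0,0,0,0,1],[0,0,0,0,0,0,1],[0,0,0,0,0,0,1],[0.4,0,0,0,0,0,1],[0.4,0,0,0,0,0,1],[0.4,0,0,0,0,0,1],[0.4,0,0,0,0,0,1]]]'
python3 -m crank '[[[0,0,0,0,0,0,1],[0,0,0,0,0,0,0.6],[0,0,0,0,0,0,0.5],[0,0,0,0,0,0,0.5],[0,0,0,0,0,0,0.5],[0,0,1,0,0,0,0.5],[0,0,1,0,0,0,0.5],[0,0,1,0,0,0,0.5]]]'
python3 -m crank '[[[0,0.2,1,0,0,0,0.5],[0,0.2,1,0,0,0,0.5],[0,0.2,1,0,0,0,0.5],[0,0.2,1,0,0,0,0.5],[0,0,1,0,0,0,0.5],[0,0,1,0,0,0,0.5],[0,0,1,0,0,0,0.5],[0,0,1,0,0,0,0.5]]]'
python3 -m crank '[[[0,0,1,0,0,0,0.5],[0,0,1,0,0,0,0.5],[0,0,1,0,0,0,0.5],[0,0,0,0,0,0,0.5],[0,0,0,0,0,0,0.5],[0,0,0,0,0,0,0.5],[0,0,0,0,0,0,0.5],[0,0,0,0,0,0,0.5]]]'
python3 - <<'E'
from h import *
s=monitor.sense();print(s['tool_pos'],s['tcp_rot'])
heads("g8",box=(.36,.72,-.46,-.17))
E
```

```text
clock: 37.1
tool_pos: [0.5034, -0.2503, -0.019]
tcp_rot: [3.14, 0.001, 1.654]
contact_force: [0.3, -0.4, 0.1]
grip_width: 0.0383
grasp_force: 0.0
clock: 37.9
tool_pos: [0.5427, -0.2506, -0.0184]
tcp_rot: [-3.141, 0.001, 1.654]
contact_force: [-4.3, 0.7, 7.8]
grip_width: 0.0195
grasp_force: 59.7
clock: 38.7
tool_pos: [0.5421, -0.2497, 0.0552]
tcp_rot: [-3.141, -0.001, 1.654]
contact_force: [0.3, 0.3, 0.2]
grip_width: 0.0425
grasp_force: 0.0
clock: 39.5
tool_pos: [0.5423, -0.2297, 0.2557]
tcp_rot: [-3.141, -0.0, 1.654]
contact_force: [0.1, -0.8, 0.1]
grip_width: 0.0425
grasp_force: 0.0
clock: 40.3
tool_pos: [0.5423, -0.2297, 0.3285]
tcp_rot: [-3.14, -0.001, 1.654]
contact_force: [0.1, -0.0, 0.2]
grip_width: 0.0428
grasp_force: 0.0
[ 0.54230261 -0.22971305  0.32848133] [-3.13954515e+00 -1.38950267e-03  1.65431289e+00]
screw x 0.5499 y -0.3126 a 0.077 n 115
```

```bash
python3 -m crank '[[[0.04,-0.41,-1,0,0,0,0.5],[0.04,-0.41,-1,0,0,0,0.5],[0.04,-0.41,-1,0,0,0,0.5],[0.04,-0.41,-1,0,0,0,0.5],[0.04,-0.41,-1,0,0,0,0.5],[0.04,-0.41,-1,0,0,0,0.5],[0.04,-0.41,-1,0,0,0,0.5],[0.04,-0.41,-1,0,0,0,0.5]]]'
python3 -m crank '[[[0,0,-0.9,0,0,0,0.5],[0,0,-0.9,0,0,0,0.5],[0,0,-0.9,0,0,0,0.5],[0,0,-0.8,0,0,0,0.5],[0,0,0,0,0,0,0.5],[0,0,0,0,0,0,0.5],[0,0,0,0,0,0,0.5],[0,0,0,0,0,0,0.5]]]'
python3 - <<'E'
from h import *
s=monitor.sense();print(s['tool_pos'],s['tcp_rot'])
heads("g9",box=(.42,.65,-.45,-.17))
E
```

```text
clock: 41.15
tool_pos: [0.5504, -0.3121, 0.1285]
tcp_rot: [-3.141, -0.0, 1.654]
contact_force: [0.3, -0.1, -0.0]
grip_width: 0.0428
grasp_force: 0.0
clock: 41.95
tool_pos: [0.5516, -0.3126, 0.0444]
tcp_rot: [3.139, 0.002, 1.654]
contact_force: [-0.4, -0.3, 0.4]
grip_width: 0.0427
grasp_force: 0.0
[ 0.55162123 -0.31255574  0.04439331] [3.13890869e+00 2.11153946e-03 1.65433824e+00]
screw x 0.5504 y -0.3144 a 0.075 n 115
```

```bash
python3 -m crank '[[[0,0,-0.9,0,0,0,0.5],[0,0,-0.9,0,0,0,0.5],[0,0,-0.6,0,0,0,0.5],[0,0,-0.2,0,0,0,0.5],[0,0,0,0,0,0,0.5],[0,0,0,0,0,0,0.7],[0,0,0,0,0,0,1],[0,0,0,0,0,0,1]]]'
python3 -m crank '[[[0,0,0,0,0,0,1],[0,0,0,0,0,0,1],[0,0,0,0,0,0,1],[0,0,0.5,0,0,0,1],[0,0,1,0,0,0,1],[0,0,1,0,0,0,1],[0,0,1,0,0,0,1],[0,0,1,0,0,0,1]]]'
python3 -m crank '[[[0,0,0.5,0,0,0,1],[-0.3,1,0,0,0,-0.1,1],[-0.3,1,0,0,0,-0.1,1],[-0.3,1,0,0,0,-0.1,1],[-0.3,1,0,0,0,-0.1,1],[-0.3,1,0,0,0,-0.1,1],[-0.3,1,0,0,0,-0.1,1],[-0.3,1,0,0,0,0,1]]]'
python3 -m crank '[[[-0.3,1,0,0,0,0,1],[-0.15,1,0,0,0,0,1],[0,1,0,0,0,0,1],[0,1,0,0,0,0,1],[0,0.2,0,0,0,0,1],[0,0,0,0,0,0,1],[0,0,0,0,0,0,1],[0,0,0,0,0,0,1]]]'
python3 - <<'E'
from h import *
s=monitor.sense();print(s['tool_pos'],s['tcp_rot'])
heads("h1",box=(.36,.6,-.46,-.17))
E
```

```text
clock: 42.8
tool_pos: [0.5516, -0.3126, -0.0208]
tcp_rot: [3.139, 0.002, 1.654]
contact_force: [1.1, 0.4, 2.5]
grip_width: 0.0201
grasp_force: 59.1
clock: 43.6
tool_pos: [0.5499, -0.3114, 0.0903]
tcp_rot: [-3.14, -0.001, 1.654]
contact_force: [0.2, 0.2, -1.1]
grip_width: 0.0196
grasp_force: 58.8
clock: 44.4
tool_pos: [0.4969, -0.1356, 0.1014]
tcp_rot: [-3.14, -0.001, 1.564]
contact_force: [-0.2, 1.2, -1.2]
grip_width: 0.0195
grasp_force: 58.9
clock: 45.2
tool_pos: [0.4868, -0.0328, 0.1022]
tcp_rot: [-3.141, 0.0, 1.563]
contact_force: [0.1, 0.4, -2.5]
grip_width: 0.0196
grasp_force: 58.9
[ 0.48678368 -0.03280768  0.10221261] [-3.14118481e+00  3.76475882e-04  1.56307797e+00]
```

```bash
python3 -m crank '[[[0,0,-0.9,0,0,0,1],[0,0,-0.9,0,0,0,1],[0,0,-0.9,0,0,0,1],[0,0,-0.9,0,0,0,1],[0,0,-0.85,0,0,0,1],[0,0,-0.2,0,0,0,1],[0,0,0,0,0,0,1],[0,0,0,0,0,0,1]]]'
python3 -m crank '[[[0,0,0,0,0,0,0.6],[0,0,0,0,0,0,0.5],[0,0,0,0,0,0,0.5],[0,0,0,0,0,0,0.5],[0,0,1,0,0,0,0.5],[0,0,1,0,0,0,0.5],[0,0,1,0,0,0,0.5],[0,0,1,0,0,0,0.5]]]'
python3 -m crank '[[[-0.2,-1,1,0,0,0,0.5],[-0.2,-1,1,0,0,0,0.5],[-0.2,-1,1,0,0,0,0.5],[-0.2,-1,1,0,0,0,0.5],[-0.2,-1,1,0,0,0,0.5],[-0.2,-1,1,0,0,0,0.5],[-0.2,-1,1,0,0,0,0.5],[-0.2,-1,1,0,0,0,0.5]]]'
python3 -m crank '[[[0,-1,1,0,0,0,0.5],[0,0,1,0,0,0,0.5],[0,0,0,0,0,0,0.5],[0,0,0,0,0,0,0.5],[0,0,0,0,0,0,0.5],[0,0,0,0,0,0,0.5],[0,0,0,0,0,0,0.5],[0,0,0,0,0,0,0.5]]]'
python3 - <<'E'
from h import *
s=monitor.sense();print(s['tool_pos'],s['tcp_rot'])
heads("h2",z=.019,box=(.38,.72,-.15,.1)); heads("h3",box=(.36,.72,-.46,-.17))
E
```

```text
clock: 46.05
tool_pos: [0.4878, -0.0324, -0.0129]
tcp_rot: [3.14, 0.0, 1.564]
contact_force: [0.2, -0.1, -1.8]
grip_width: 0.0201
grasp_force: 58.9
clock: 46.85
tool_pos: [0.4868, -0.0318, 0.0873]
tcp_rot: [3.141, 0.0, 1.564]
contact_force: [0.2, -1.3, 1.1]
grip_width: 0.0427
grasp_force: 0.0
clock: 47.65
tool_pos: [0.4465, -0.2328, 0.2874]
tcp_rot: [3.141, 0.0, 1.564]
contact_force: [-0.1, -0.4, -0.5]
grip_width: 0.0426
grasp_force: 0.0
clock: 48.45
tool_pos: [0.4468, -0.2565, 0.3355]
tcp_rot: [-3.141, -0.001, 1.565]
contact_force: [-0.2, -0.1, 0.3]
grip_width: 0.0426
grasp_force: 0.0
[ 0.44678224 -0.25649513  0.33553043] [-3.14077063e+00 -6.78651039e-04  1.56481379e+00]
screw x 0.4889 y -0.0280 a -0.022 n 55
screw x 0.6051 y -0.0282 a -0.014 n 56
screw x 0.6672 y -0.0275 a -0.025 n 58
screw x 0.5486 y -0.0249 a -0.015 n 52
screw x 0.4725 y -0.3462 a -0.029 n 98
```

Lanes 2, 3, 4 and 5 are full. Next is A at (.4725,-.3463).

```bash
python3 -m crank '[[[0.13,-0.45,-1,0,0,-0.02,0.5],[0.13,-0.45,-1,0,0,-0.02,0.5],[0.13,-0.45,-1,0,0,-0.02,0.5],[0.13,-0.45,-1,0,0,-0.02,0.5],[0.13,-0.45,-1,0,0,-0.02,0.5],[0.13,-0.45,-1,0,0,-0.02,0.5],[0.13,-0.45,-1,0,0,-0.02,0.5],[0.13,-0.45,-1,0,0,-0.02,0.5]]]'
python3 -m crank '[[[0,0,-0.9,0,0,0,0.5],[0,0,-0.9,0,0,0,0.5],[0,0,-0.9,0,0,0,0.5],[0,0,-0.9,0,0,0,0.5],[0,0,0,0,0,0,0.5],[0,0,0,0,0,0,0.5],[0,0,0,0,0,0,0.5],[0,0,0,0,0,0,0.5]]]'
python3 - <<'E'
from h import *
s=monitor.sense();print(s['tool_pos'],s['tcp_rot'])
heads("h4",box=(.40,.56,-.46,-.20))
E
```

```text
clock: 49.35
tool_pos: [0.473, -0.3473, 0.1352]
tcp_rot: [3.141, 0.0, 1.54]
contact_force: [0.4, 0.5, -0.2]
grip_width: 0.0426
grasp_force: 0.0
clock: 50.15
tool_pos: [0.4739, -0.3477, 0.0482]
tcp_rot: [3.139, 0.002, 1.54]
contact_force: [-0.9, -0.1, 0.1]
grip_width: 0.0427
grasp_force: 0.0
[ 0.47385232 -0.34773353  0.04818584] [3.13882103e+00 2.28847192e-03 1.54036759e+00]
screw x 0.4726 y -0.3479 a -0.033 n 96
```

```bash
python3 -m crank '[[[0,0,-0.9,0,0,0,0.5],[0,0,-0.9,0,0,0,0.5],[0,0,-0.7,0,0,0,0.5],[0,0,-0.25,0,0,0,0.5],[0,0,0,0,0,0,0.5],[0,0,0,0,0,0,0.7],[0,0,0,0,0,0,1],[0,0,0,0,0,0,1]]]'
python3 -m crank '[[[0,0,0,0,0,0,1],[0,0,0,0,0,0,1],[0,0,0,0,0,0,1],[0,0,0.5,0,0,0,1],[0,0,1,0,0,0,1],[0,0,1,0,0,0,1],[0,0,1,0,0,0,1],[0,0,1,0,0,0,1]]]'
python3 -m crank '[[[0,0,0.5,0,0,0,1],[-0.2,1,0,0,0,0.04,1],[-0.2,1,0,0,0,0.04,1],[-0.2,1,0,0,0,0.04,1],[-0.2,1,0,0,0,0.04,1],[-0.2,1,0,0,0,0,1],[-0.2,1,0,0,0,0,1],[-0.2,1,0,0,0,0,1]]]'
python3 -m crank '[[[-0.2,1,0,0,0,0,1],[-0.25,1,0,0,0,0,1],[0,1,0,0,0,0,1],[0,1,0,0,0,0,1],[0,1,0,0,0,0,1],[0,0.6,0,0,0,0,1],[0,0,0,0,0,0,1],[0,0,0,0,0,0,1]]]'
python3 - <<'E'
from h import *
s=monitor.sense();print(s['tool_pos'],s['tcp_rot'])
E
```

```text
clock: 51.0
tool_pos: [0.4739, -0.3479, -0.0207]
tcp_rot: [3.139, 0.002, 1.54]
contact_force: [-0.6, 0.8, 3.5]
grip_width: 0.0202
grasp_force: 58.9
clock: 51.8
tool_pos: [0.4723, -0.3464, 0.0906]
tcp_rot: [-3.141, -0.001, 1.54]
contact_force: [0.8, -0.6, -2.1]
grip_width: 0.02
grasp_force: 58.8
clock: 52.6
tool_pos: [0.4369, -0.1705, 0.1016]
tcp_rot: [-3.14, -0.001, 1.564]
contact_force: [0.5, 0.5, -2.5]
grip_width: 0.0199
grasp_force: 58.9
clock: 53.4
tool_pos: [0.4262, -0.032, 0.102]
tcp_rot: [-3.141, 0.0, 1.565]
contact_force: [-0.8, -0.1, -2.4]
grip_width: 0.0196
grasp_force: 58.9
[ 0.42615784 -0.03195712  0.1019718 ] [-3.14057558e+00  4.20690600e-04  1.56506844e+00]
```

```bash
python3 -m crank '[[[0,0,-0.9,0,0,0,1],[0,0,-0.9,0,0,0,1],[0,0,-0.9,0,0,0,1],[0,0,-0.9,0,0,0,1],[0,0,-0.85,0,0,0,1],[0,0,-0.2,0,0,0,1],[0,0,0,0,0,0,1],[0,0,0,0,0,0,1]]]'
python3 -m crank '[[[0,0,0,0,0,0,0.6],[0,0,0,0,0,0,0.5],[0,0,0,0,0,0,0.5],[0,0,0,0,0,0,0.5],[0,0,1,0,0,0,0.5],[0,0,1,0,0,0,0.5],[0,0,1,0,0,0,0.5],[0,0,1,0,0,0,0.5]]]'
python3 -m crank '[[[0.4,0.4,1,0,0,0,0],[0.6,0.5,1,0,0,0,0],[0.6,0.5,1,0,0,0,0],[0.6,0.5,1,0,0,0,0],[0.6,0.5,1,0,0,0,0],[0.6,0.5,1,0,0,0,0],[0.6,0.5,1,0,0,0,0],[0.6,0.5,1,0,0,0,0]]]'
python3 -m crank '[[[0.4,0.3,1,0,0,0,0],[0,0,1,0,0,0,0],[0,0,0,0,0,0,0],[0,0,0,0,0,0,0],[0,0,0,0,0,0,0],[0,0,0,0,0,0,0],[0,0,0,0,0,0,0],[0,0,0,0,0,0,0]]]'
python3 - <<'E'
from h import *
s=monitor.sense();print(s['tool_pos'],s['tcp_rot'])
heads("h5",z=.019,box=(.38,.72,-.15,.1)); crop("h5",120,20,400,300,2,"h5c")
E
```

```text
clock: 54.2
tool_pos: [0.4269, -0.0328, -0.0134]
tcp_rot: [3.141, 0.001, 1.563]
contact_force: [0.1, -0.9, -0.7]
grip_width: 0.0198
grasp_force: 58.9
clock: 55.0
tool_pos: [0.4265, -0.0318, 0.0872]
tcp_rot: [3.141, 0.0, 1.565]
contact_force: [0.3, 0.7, 0.8]
grip_width: 0.0429
grasp_force: 0.0
clock: 55.8
tool_pos: [0.5421, 0.0663, 0.2871]
tcp_rot: [3.141, 0.0, 1.565]
contact_force: [0.1, -1.3, -0.1]
grip_width: 0.0857
grasp_force: 0.0
clock: 56.6
tool_pos: [0.5514, 0.073, 0.3355]
tcp_rot: [-3.14, 0.0, 1.564]
contact_force: [0.8, -0.4, -0.4]
grip_width: 0.0857
grasp_force: 0.0
[0.55135453 0.07303274 0.33550239] [-3.14048031e+00  1.78077761e-05  1.56415022e+00]
screw x 0.4888 y -0.0330 a -0.020 n 115
screw x 0.6051 y -0.0328 a -0.023 n 115
screw x 0.4266 y -0.0320 a 0.003 n 115
screw x 0.6670 y -0.0324 a -0.021 n 115
screw x 0.5483 y -0.0299 a -0.013 n 115
```

View pics/h5c.png

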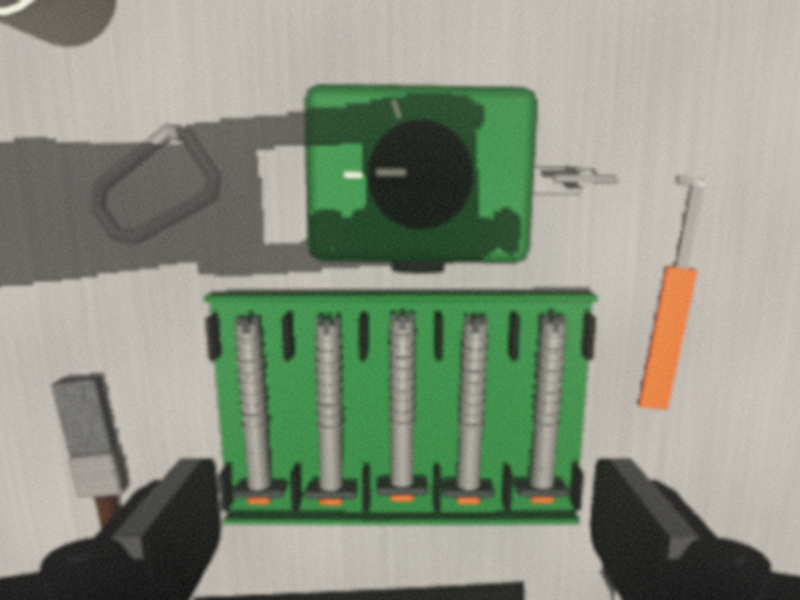

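h5c shows all five lanes filled, teeth up towards the sharpener (screws at x 255, 330, 402, 471 and 548), with the knob pointer at home (391,172). Every origin is within 3 mm. Now the second twist.

```bash
python3 -m crank '[[[0.05,0.4,-0.5,0,0,0.9,0],[0.05,0.4,-0.5,0,0,0.9,0],[0.05,0.4,-0.5,0,0,0.9,0],[0.05,0.4,-0.5,0,0,0.9,0],[0.05,0.4,-0.5,0,0,0.9,0],[0.05,0.4,-0.5,0,0,0.9,0],[0.05,0.4,-0.5,0,0,0.9,0],[0.03,0.4,-0.5,0,0,0.9,0]]]'
python3 -m crank '[[[0.03,0.1,-0.5,0,0,0.9,0],[0,0,-0.5,0,0,0.9,0],[0,0,0,0,0,0.9,0],[0,0,0,0,0,0.54,0],[0,0,0,0,0,0,0],[0,0,0,0,0,0,0],[0,0,0,0,0,0,0],[0,0,0,0,0,0,0]]]'
python3 -c "
from rig import monitor as m;s=m.sense();print(s['tool_pos'],s['tcp_rot'])"
```

```text
clock: 57.45
tool_pos: [0.5611, 0.1535, 0.2356]
tcp_rot: [3.142, -0.0, 2.65]
contact_force: [0.2, 0.7, 0.2]
grip_width: 0.0854
grasp_force: 0.0
clock: 58.25
tool_pos: [0.5619, 0.1556, 0.2113]
tcp_rot: [3.141, 0.0, 3.13]
contact_force: [-0.1, 0.5, 0.5]
grip_width: 0.0856
grasp_force: 0.0
[0.56192127 0.15559692 0.21132122] [3.14146113e+00 2.60971552e-04 3.12953383e+00]
```

```bash
python3 -m crank '[[[0,0,-0.9,0,0,0,0],[0,0,-0.9,0,0,0,0],[0,0,-0.9,0,0,0,0],[0,0,-0.9,0,0,0,0],[0,0,-0.9,0,0,0,0],[0,0,-0.9,0,0,0,0],[0,0,-0.4,0,0,0,0],[0,0,0,0,0,0,0]]]'
python3 -m crank '[[[0,0,0,0,0,0,1],[0,0,0,0,0,0,1],[0,0,0,0,0,0,1],[0,0,0,0,0,0,1],[0,0,0,0,0,0,1],[0,0,0,0,0,0,1],[0,0,0,0,0,0,1],[0,0,0,0,0,0,1]]]'
python3 -m crank '[[[0,0,0,0,0,-0.8,1],[0,0,0,0,0,-0.8,1],[0,0,0,0,0,-0.8,1],[0,0,0,0,0,-0.8,1],[0,0,0,0,0,-0.8,1],[0,0,0,0,0,-0.8,1],[0,0,0,0,0,-0.8,1],[0,0,0,0,0,-0.8,1]]]'
python3 -m crank '[[[0,0,0,0,0,-0.6,1],[0,0,0,0,0,-0.6,1],[0,0,0,0,0,-0.4,1],[0,0,0,0,0,-0.3,1],[0,0,0,0,0,0,1],[0,0,0,0,0,0,1],[0,0,0,0,0,0,1],[0,0,0,0,0,0,1]]]'
python3 - <<'E'
from h import *
print(monitor.sense()['torque'])
d=shot("wrist","m1"); a=d['pixels'][50:300,160:480]
g=a.min(2)>110; n,L,st,ce=cv2.connectedComponentsWithStats(g.astype(np.uint8))
k=cv2.imread("pics/k1.png")[50:300,160:480]; 
print("mean diff to k1 near pointer/marks",np.abs(a[60:150,80:220].astype(int)-k[60:150,80:220,::-1]).mean())
for i in range(1,n):
    if 40<st[i,4]<700: print(ce[i].round(1)*2,st[i,2:])
E
```

```text
clock: 59.05
tool_pos: [0.5606, 0.1554, 0.0643]
tcp_rot: [-3.141, -0.004, 3.13]
contact_force: [0.2, -0.7, -0.3]
grip_width: 0.0853
grasp_force: 0.0
clock: 59.85
tool_pos: [0.5623, 0.1545, 0.0672]
tcp_rot: [-3.14, 0.001, 3.13]
contact_force: [-1.1, -5.3, 4.9]
grip_width: 0.0144
grasp_force: 61.1
clock: 60.65
tool_pos: [0.5621, 0.1539, 0.0672]
tcp_rot: [-3.141, 0.003, 2.165]
contact_force: [-2.0, -5.6, 7.0]
grip_width: 0.0146
grasp_force: 61.2
clock: 61.45
tool_pos: [0.562, 0.1538, 0.0672]
tcp_rot: [-3.141, 0.004, 1.887]
contact_force: [-2.7, -7.1, 6.0]
grip_width: 0.0145
grasp_force: 61.5
[-1.12036738  0.37863264  0.66428636]
mean diff to k1 near pointer/marks 6.566666666666666
[318.  207.8] [  5  21 104]
[175.4 314.4] [20 10 96]
[322.6 355.2] [  9  39 328]
```

The pointer (322,355) is vertical under the stop mark (318,208) and the torque has risen to 0.66 N m, so the knob is at its stop. I'll release, and look only after rising.

```bash
python3 -m crank '[[[0,0,0,0,0,0,0],[0,0,0,0,0,0,0],[0,0,0,0,0,0,0],[0,0,0,0,0,0,0],[0,0,0,0,0,0,0],[0,0,0,0,0,0,0],[0,0,0,0,0,0,0],[0,0,0,0,0,0,0]]]'
python3 -m crank '[[[0,0,0,0,0,0,0],[0,0,0.5,0,0,0,0],[0,0,1,0,0,0,0],[0,0,1,0,0,0,0],[0,0,1,0,0,0,0],[0,0,1,0,0,0,0],[0,0,1,0,0,0,0],[0,0,1,0,0,0,0]]]'
python3 -m crank '[[[0,-0.4,1,0,0,0,0],[0,-0.4,1,0,0,0,0],[0,-0.4,1,0,0,0,0],[0,-0.4,1,0,0,0,0],[0,0,0,0,0,0,0],[0,0,0,0,0,0,0],[0,0,0,0,0,0,0],[0,0,0,0,0,0,0]]]'
python3 - <<'E'
from h import *
heads("m2",z=.019,box=(.38,.72,-.15,.1)); d=shot("wrist","m3"); crop("m3",120,0,400,300,2,"m3c"); print(monitor.sense()['tool_pos'])
E
```

```text
clock: 62.3
tool_pos: [0.5619, 0.1558, 0.0662]
tcp_rot: [3.141, -0.0, 1.885]
contact_force: [0.7, -1.1, -0.1]
grip_width: 0.0853
grasp_force: 0.0
clock: 63.1
tool_pos: [0.5619, 0.1556, 0.231]
tcp_rot: [3.14, 0.0, 1.885]
contact_force: [0.8, 0.2, -0.5]
grip_width: 0.0856
grasp_force: 0.0
clock: 63.9
tool_pos: [0.5613, 0.116, 0.3269]
tcp_rot: [-3.139, -0.001, 1.886]
contact_force: [-0.7, -0.3, -0.4]
grip_width: 0.0854
grasp_force: 0.0
screw x 0.4886 y -0.0343 a -0.022 n 115
screw x 0.6050 y -0.0335 a -0.024 n 115
screw x 0.6670 y -0.0334 a -0.019 n 115
screw x 0.5483 y -0.0308 a -0.011 n 115
[0.56147445 0.11591381 0.32729459]
```

View pics/m3c.png

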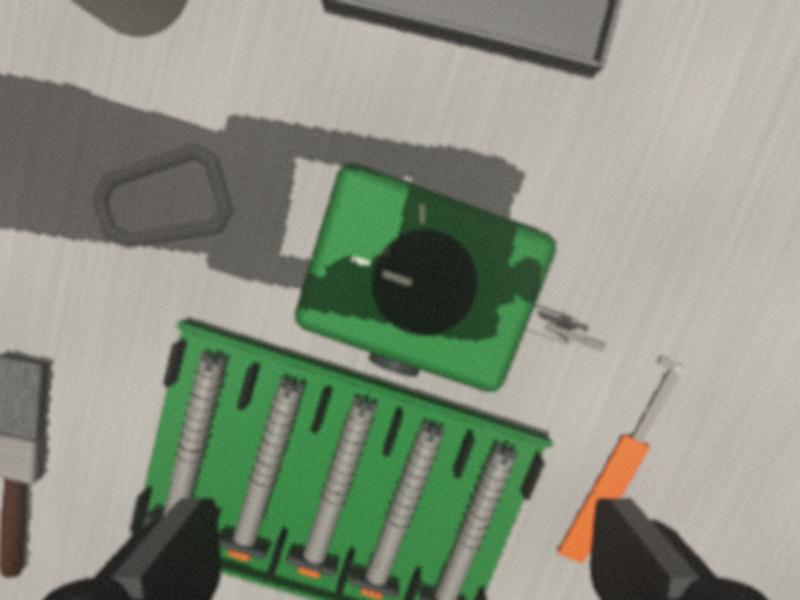

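m3c shows the pointer (397,277) back in line with the home mark (360,261), all five screws in their lanes, and the arm clear. There are no spares left over for the bin.

```bash
python3 -c "
from rig import workorder;print(workorder.finish_job())"
```

```text
the job is handed in; nothing more can be done
None
```

I twisted the knob to its stop and let it spring home before and after loading, laid the four spares in the four empty lanes beside the screw already there (none left for the bin), and handed the job in; no verdict came back.

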